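# Shake out the grinding blocks and latch the case

## Task

Unload the tissue mill's two upturned grinding blocks into the steel-fitted case: swing its hasp off and open the lid, then shake each block, still mouth down, over the case until it gets no lighter and no cylinder is left in it, and stand it, mouth down, back on the worktop beside the case. When every grinding cylinder lies in the case, shut the lid and swing the hasp fully home over its staple. Never raise or shut the lid with the hasp over it, and leave the other things on the worktop where they are.

Things in the scene. Friction and masses are not known exactly. Their poses are not given: they have to be found in the camera images.
- case: grey case fixed to the worktop, 96 mm (its x, which points about to the robot's right) by 160 mm (its y, about ahead), 55 mm high without its lid, walls and floor 4 mm. Origin: centre of its underside; z up. A tall microscope stands to its right, wall cabinets hang beyond it
- case_lid (a joint): hinge of the case's lid (rad): 0 shut, grows as the hasp's side rises, to 2.0. Hinged along the case's +x (right) top edge; 6 mm plate, 150 g; a stiff hinge: it stays where it is left and takes about 3 N at the pull
- lid_pull (a point): centre of the lid's pull: a round steel bar 12 mm thick and 28 mm long, parallel to the case's y, on one thin post, 22 mm above the lid's top; moves with the lid (pinched at its two ends it turns between the pads as the lid swings)
- lid_hinge (a point): point on the lid's hinge axis (parallel to the case's y) level in y with the pull; the point is fixed to the case
- hasp (a joint): hinge of the hasp (rad): 0 home, flat over the lid with its slot round the staple; grows as it swings up and away from the lid (to the left), to 2.2; stays where it is left; takes under 1 N
- hasp_pull (a point): centre of the hasp's pull: a round steel bar 10 mm thick and 24 mm long, parallel to the case's y, on one thin post at the free end of the 51 mm steel strap, 19 mm above it; moves with the hasp
- hasp_hinge (a point): point on the hasp's hinge axis (parallel to the case's y), at the top of the case's -x (left) wall, level in y with the pull; fixed to the case
- block_1: one grinding block: aluminium bar 88 mm long (its x), 37.5 mm wide (its y, flat sides to grip), 44 mm high, standing mouth down; three wells in a row (27.5 mm apart along x, 23.5 mm square, 38 mm deep) open downward. Origin: centre of the mouth face, z up. Empty: 240 to 330 g. A well holds one cylinder or none, not seen from outside
- block_2: the other, alike, grinding block: aluminium bar 88 mm long (its x), 37.5 mm wide (its y, flat sides to grip), 44 mm high, standing mouth down; three wells in a row (27.5 mm apart along x, 23.5 mm square, 38 mm deep) open downward. Origin: centre of the mouth face, z up. Empty: 240 to 330 g. A well holds one cylinder or none, not seen from outside
- cylinder_1: grinding cylinder as the others; sprung catches hold it and its like in the wells: they bear smooth lifting and carrying with little to spare, and let it slip out, often only after several strokes, when the block is shaken up and down (e.g. 60 mm strokes of a quarter second each; peaks near 5 m/s2; gentler shaking may never free it); each lost lightens the block by 0.5 N
- cylinder_2: steel grinding cylinder, 22 mm across, 20 mm high, 4 mm chamfer at both ends, 45 to 55 g. Origin: centre of one end face, z along its axis. It starts inside an upturned block. Absent: None
- cylinder_3: steel grinding cylinder, 22 mm across, 20 mm high, 4 mm chamfer at both ends, 45 to 55 g. Origin: centre of one end face, z along its axis. It starts inside an upturned block. Absent: None
- cylinder_4: steel grinding cylinder, 22 mm across, 20 mm high, 4 mm chamfer at both ends, 45 to 55 g. Origin: centre of one end face, z along its axis. It starts inside an upturned block. Absent: None
- cylinder_5: steel grinding cylinder, 22 mm across, 20 mm high, 4 mm chamfer at both ends, 45 to 55 g. Origin: centre of one end face, z along its axis. It starts inside an upturned block. Absent: None
- cylinder_6: steel grinding cylinder, 22 mm across, 20 mm high, 4 mm chamfer at both ends, 45 to 55 g. Origin: centre of one end face, z along its axis. It starts inside an upturned block. Absent: None
- pen: bystander: pen lying, 145 mm
- timer: bystander: small lab timer, 60 x 64 x 18 mm
- tweezers: bystander: tweezers lying, 130 mm
- lens_pad: bystander: small pad, 35 x 57 x 12 mm
- tally_counter: bystander: hand tally counter, 56 x 52 x 19 mm

How it is judged:
On the way, in this order (a step that is already met when the one before it is completed fails the run):
1. the hasp is swung off the lid (value of joint hasp above 1 rad), for 0.2 s.
2. the lid is open (value of joint case_lid above 1 rad), for 0.2 s.
3. every cylinder is in the case (x of cylinder_1 in the frame of case between -0.047 and 0.047 m and y of cylinder_1 in the frame of case between -0.078 and 0.078 m and z of cylinder_1 in the frame of case between -0.005 and 0.052 m and x of cylinder_2 in the frame of case between -0.047 and 0.047 m and y of cylinder_2 in the frame of case between -0.078 and 0.078 m and z of cylinder_2 in the frame of case between -0.005 and 0.052 m and x of cylinder_3 in the frame of case between -0.047 and 0.047 m and y of cylinder_3 in the frame of case between -0.078 and 0.078 m and z of cylinder_3 in the frame of case between -0.005 and 0.052 m and x of cylinder_4 in the frame of case between -0.047 and 0.047 m and y of cylinder_4 in the frame of case between -0.078 and 0.078 m and z of cylinder_4 in the frame of case between -0.005 and 0.052 m and x of cylinder_5 in the frame of case between -0.047 and 0.047 m and y of cylinder_5 in the frame of case between -0.078 and 0.078 m and z of cylinder_5 in the frame of case between -0.005 and 0.052 m and x of cylinder_6 in the frame of case between -0.047 and 0.047 m and y of cylinder_6 in the frame of case between -0.078 and 0.078 m and z of cylinder_6 in the frame of case between -0.005 and 0.052 m), for 0.3 s.
4. the lid is shut (value of joint case_lid below 0.06 rad), for 0.2 s.
At the end, for the whole second after the job is handed in: all cylinders lie inside the case, the lid is shut (within 0.06 rad), the hasp is home (within 0.1 rad), both blocks stand mouth down (within 0.12 rad) at rest flat on the worktop, clear of the case, nothing is held (all of step 3 and value of joint hasp below 0.1 rad and value of joint case_lid below 0.06 rad and height (world z) of block_1 between -0.003 and 0.006 m and horizontal distance between each of block_1, block_2 and case above 0.08 m and angle between each of block_1, block_2's own z axis and vertical below 0.12 rad and linear speed of each of block_1, block_2 below 0.03 m/s and height (world z) of block_2 between -0.003 and 0.006 m); the robot touches nothing.
It fails at once if the lid is swung with the hasp over it (value of joint case_lid above 0.3 rad and value of joint hasp below 0.6 rad).
It fails at once if a bystander is displaced by more than 4 cm (distance of any of pen, timer, tweezers, lens_pad, tally_counter from where it was at the start of the episode above 0.04 m).
Of cylinder_1, cylinder_2, cylinder_3, cylinder_4, cylinder_5, cylinder_6 only 3 to 6 are there at a start; the rules pass over those that are not, and their reading is None.
At some moment in a run one of block_1, block_2 may be knocked a few centimetres aside while the robot is not near it.
It also fails if it takes over 210 s, if anything falls off the work surface, if the arm or the gripper's body presses on something with over 40 N, if the wrist force passes 120 N, or if a joint passes its speed limit or range.

## Robot

A 6-joint arm with a two-finger parallel gripper is mounted at the origin on a cart in front of the work surface, level with it; the furniture and walls round the work are solid. World frame = base frame: x ahead of the robot, y to its left, z up, the work surface at z = 0. Lengths are in m, angles in rad, forces in N, time in s.
With the tool pointing down it reaches from about 0.375 to 0.975 m from the base axis. Payload 3.8 kg.
Tool frame: the origin (TCP) lies at the very end of the fingers, on their centre line; the grasp point (between the pads) lies bot.grip_point_offset behind it (bot.grip_point_offset is the distance from the TCP to the grasp point, in m); z points along the fingers, y is the line along which they close (so a half turn about z gives the same grasp; the last joint's range is limited). The gripper opens to 85 mm and grips with 20 to 120 N. Pads are 22 mm wide; open, the fingers measure 114 mm over their backs; the gripper's body (76 mm by 85 mm) begins 54 mm behind the grasp point. The pads swing forward as they close: fully open they stand 13 mm farther back than shut.
Start: joints at [1.105, 0.264, 1.604, -0, 1.274, -0.037], TCP at [0.281, 0.614, 0.231] pointing down, gripper open.
Joint ranges: [-2.63, 2.63], [-0.94, 2.18], [0.31, 2.57], [-1.31, 4.45], [0, 2.66], [-2.55, 2.55]. Speed limits (rad/s): [2.57, 2.57, 3.14, 3.14, 3.14, 3.14].

## Interface

Orientations are given as a rotation vector (axis times angle).
In Python, from workcell import bot, vision gives the robot as it stands.
- The arm moves only by the tool play_rows, never from a script. Its argument "rows" is a list of rows, each an object of numbers: "dx", "dy", "dz": the shift along the tool's x, y, z as a fraction of full scale; "roll": the turn about the tool's z as a fraction of full scale; "fingers": the closure, from 0 (fully open) to 1 (shut). In form: [{"dx": .., "dy": .., "dz": .., "roll": .., "fingers": ..}, ...]. A call has 1 to 20 rows; each row shifts and turns the commanded pose from where the row before left it, along the tool's axes as they then stand; what a row does not reach is not made up. Full scale, the value 1, is 0.04 m for a shift and 4 degrees for a turn. A row lasts 1/12 s, in which the tool goes at most 41.7 mm and 7.16 degrees, less where a joint would pass 70% of its speed; a pose out of reach is approached as far as the arm can. A call with a number of a shift or a turn outside -1 to 1 is refused whole. A call with a gripper value outside its range is refused whole. The fingers move at their own pace and stop on an object; "grip_force" is the grip in N (left out, the last holds). Time passes only in rows, so rows that do not move let the fingers close. It gives the time, the measured TCP pose, the force and the opening at its end, in the units of the state.
- bot.read_state(): the state, without advancing time (a new reading comes with each control period).
- vision.read_camera(name): name is "scene" or "top" or "wrist"; returns a dict with "pixels" (400x640x3 uint8, red, green, blue), "depth" (400x640 float32, m along the optical axis (not along the pixel's ray), 0 where there is no reading), "fx", "fy", "cx", "cy" (pixels), "R" (3x3) and "t" (3): a world point X has camera coordinates R X + t. Camera axes: x right, y down, z forward; pixel columns grow to the right and rows downward; lengths in m; the calibration is good to about 2 mm. A picture is of the moment at which its call begins.
- bot.finish_job(): hands the job in, once; it reports no verdict.
The state is a dict: "time": time; "q": joint angles; "joint_vel": joint speeds; "joint_torque": joint torques, N m; "tool_pos": TCP position; "tcp_rot": TCP orientation; "wrist_force": force on the tool from outside, world axes, zero at the start; "torque": the same for the moment, N m; "width": opening from 0.0 (shut) to 1.0 (fully open).
Only numpy, scipy, OpenCV 4.12 (cv2) and the standard library are available. Lean on these libraries where they do the work, as an engineer would, in place of code of your own. Each camera call takes 0.05 s, during which the arm holds its last target. There are 200 camera calls.

## Working session

There is one attempt and no reset: what is moved stays moved. The work goes in short steps, Python scripts to look and compute and a tool call to move; the robot and the scene stay as the last step left them, time stands still between calls to the robot, and variables do not carry over. Pictures are saved under pics/ and viewed, on a budget of 14 in all, crops included, one or two more only if the job needs it, and the job is handed in when it is done.

Besides the shell and the picture viewer there is one more tool, called after ">>>" by a JSON object that holds its "name" and its "arguments". play_rows: Moves the arm, as the interface text tells. Its arguments: {"type":"object","properties":{"rows":{"type":"array","items":{"type":"object","properties":{"dx":{"type":"number","minimum":-1,"maximum":1},"dy":{"type":"number","minimum":-1,"maximum":1},"dz":{"type":"number","minimum":-1,"maximum":1},"roll":{"type":"number","minimum":-1,"maximum":1},"fingers":{"type":"number"}}}},"grip_force":{"type":"number"}},"required":["rows"]}

```bash
ls && mkdir -p pics && cat > h.py <<'E'
import numpy as np, cv2
from scipy.spatial.transform import Rotation as Ro
from workcell import bot, vision
def cam(n,save=None):
    c=vision.read_camera(n)
    if save: cv2.imwrite('pics/'+save,cv2.cvtColor(c['pixels'],cv2.COLOR_RGB2BGR))
    return c
def pts(c):
    v,u=np.mgrid[0:400,0:640]; d=c['depth']
    P=np.stack([(u-c['cx'])/c['fx']*d,(v-c['cy'])/c['fy']*d,d],-1)
    W=(P-c['t'])@np.array(c['R']); W[d==0]=np.nan
    return W
def st():
    s=bot.read_state(); r=Ro.from_rotvec(s['tcp_rot']).as_matrix()
    print('t',round(s['time'],2),'p',np.round(s['tool_pos'],4),'x',np.round(r[:,0],3),'y',np.round(r[:,1],3),'z',np.round(r[:,2],3),'F',np.round(s['wrist_force'],2),'w',round(s['width'],3))
    return s
E
python3 - <<'E'
from h import *
st(); print(bot.grip_point_offset)
for n in ['top','scene']:
    c=cam(n,n+'0.png'); np.savez(n+'0.npz',**c); print(n,c['fx'],np.round(c['t'],3),np.round(c['R'],3).tolist())
E
```

```text
pics
t 0.0 p [0.2803 0.6132 0.2299] x [-0.909  0.416  0.   ] y [ 0.416  0.909 -0.002] z [-0.001 -0.002 -1.   ] F [ 0.14 -0.09  0.54] w 1.003
0.0187
top 406.4470062428781 [0.005 0.492 1.183] [[-0.018, -1.0, -0.009], [-0.994, 0.019, -0.111], [0.111, 0.006, -0.994]]
scene 374.07690309239723 [-0.328  0.34   0.95 ] [[0.59, -0.808, 0.002], [-0.58, -0.425, -0.695], [0.562, 0.409, -0.719]]
```

View pics/top0.png

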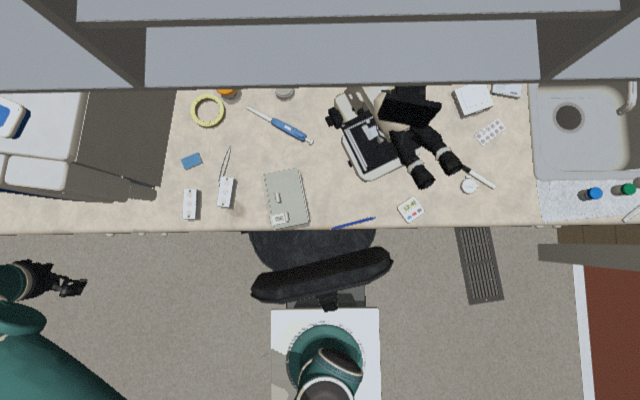

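View pics/scene0.png

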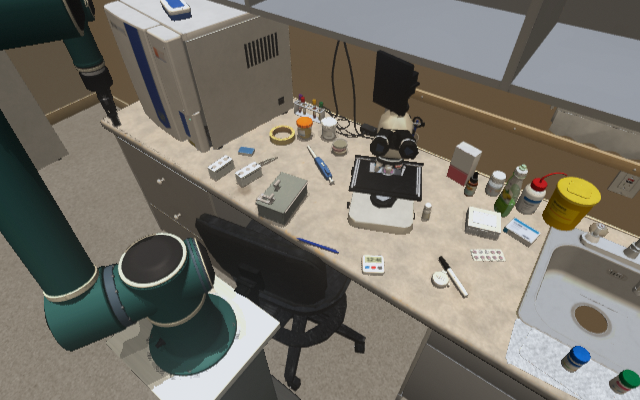

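```bash
python3 - <<'E'
from h import *
a=cv2.imread('pics/top0.png')[145:235,170:320]; b=cv2.imread('pics/scene0.png')[140:230,200:350]
cv2.imwrite('pics/z0.png',cv2.resize(np.vstack([a,b]),None,fx=3.3,fy=3.3,interpolation=cv2.INTER_CUBIC))
W=pts(dict(np.load('top0.npz')))
W2=pts(dict(np.load('scene0.npz')))
for (u,v) in [(190,200),(227,190),(300,190),(279,219),(279,197),(240,220),(192,160),(290,205)]: print(u,v,np.round(W[v,u],3))
# height mask comps
for nm,W in(('top',W),('scene',W2)):
  z=W[...,2]; m=((z>.025)&(z<.12)&(W[...,0]>.35)&(W[...,0]<.75)&(W[...,1]>0)&(W[...,1]<.55)).astype(np.uint8)
  n,l,s,c=cv2.connectedComponentsWithStats(m)
  for i in range(1,n):
    if s[i,4]>25:
        p=W[l==i]; top=p[p[:,2]>np.percentile(p[:,2],90)-.01]; r=cv2.minAreaRect((top[:,:2]*1000).astype(np.float32))
        print(nm,s[i],'z',np.round(np.percentile(p[:,2],[5,50,90,99]),3),r)
E
```

```text
190 200 [0.475 0.389 0.043]
227 190 [0.502 0.28  0.044]
300 190 [0.495 0.064 0.064]
279 219 [0.412 0.124 0.075]
279 197 [0.474 0.122 0.084]
240 220 [0.415 0.25  0.003]
192 160 [0.601 0.396 0.01 ]
290 205 [0.452 0.093 0.065]
top [ 131  103   42   99 1404] z [0.031 0.073 0.111 0.119] ((609.7655029296875, 475.57989501953125), (27.2940616607666, 280.4565734863281), 75.82633209228516)
top [285 126  19  12  77] z [0.025 0.029 0.034 0.036] ((675.6760864257812, 81.45895385742188), (59.21844482421875, 21.80793571472168), 53.444541931152344)
top [ 264  168   45   62 2058] z [0.057 0.061 0.065 0.088] ((472.9398193359375, 107.19218444824219), (163.6279296875, 110.55089569091797), 10.480987548828125)
top [217 177  18  31 419] z [0.035 0.044 0.047 0.05 ] ((497.3937683105469, 286.832275390625), (38.32992935180664, 88.21446990966797), 81.01557159423828)
top [183 189  16  31 430] z [0.032 0.044 0.047 0.049] ((464.57037353515625, 390.65411376953125), (39.98185348510742, 86.09730529785156), 89.0142593383789)
scene [ 189  105   73   48 1451] z [0.031 0.073 0.111 0.119] ((608.2053833007812, 477.0257873535156), (52.52998733520508, 283.5688171386719), 71.10546112060547)
scene [208 155  26  21 273] z [0.027 0.043 0.047 0.048] ((465.6388244628906, 388.1697998046875), (42.773353576660156, 90.29545593261719), 87.21029663085938)
scene [318 158  12  16  56] z [0.025 0.029 0.033 0.036] ((687.7091674804688, 93.31744384765625), (97.27936553955078, 18.974069595336914), 54.2093505859375)
scene [235 162  27  20 279] z [0.028 0.043 0.046 0.048] ((499.2655334472656, 284.4273376464844), (41.6059684753418, 89.17335510253906), 80.25725555419922)
scene [ 256  172   52   49 1476] z [0.032 0.061 0.065 0.089] ((475.6241760253906, 103.50119018554688), (168.825439453125, 111.11993408203125), 9.600358009338379)
```

View pics/z0.png

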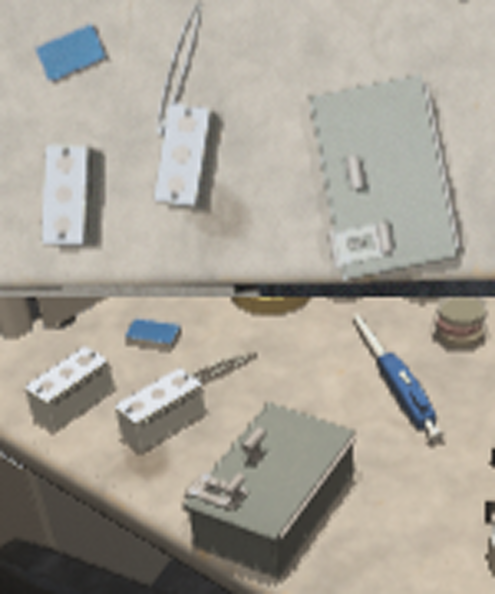

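>>> {"name": "play_rows", "arguments": {"rows": [{"roll": 1, "fingers": 0}, {"roll": 1}, {"roll": 1}, {"roll": 1}, {"roll": 1}, {"roll": 1}, {"roll": 1}, {"roll": 1}, {"roll": 1}, {"roll": 1}, {"roll": 1}, {"roll": 1}, {"roll": 1}, {"roll": 0.8}, {"roll": 0}, {"roll": 0}]}}

```text
validation failed for argument at $.ro...
```

```bash
cat >> h.py <<'E'
def go(p,yaw=None):
    """print roll (deg) then tool-axis shift (mm) to bring TCP to p with tool-y at yaw(deg, world)"""
    s=st(); r=Ro.from_rotvec(s['tcp_rot']).as_matrix(); d=np.array(p)-s['tool_pos']
    cy=np.degrees(np.arctan2(r[1,1],r[0,1]))
    if yaw is None: yaw=cy
    roll=-((yaw-cy+90)%180-90)
    r2=r@Ro.from_euler('z',roll,degrees=True).as_matrix()
    print('yaw',round(cy,2),'roll',round(roll,2),'units',round(roll/4,2),'shift mm',np.round(r2.T@d*1000,1),'units',np.round(r2.T@d*25,2))
E
python3 -c "
from h import *
go((.43,.11,.27),10.2)"
```

```text
t 0.1 p [0.2804 0.6133 0.2301] x [-0.909  0.416  0.   ] y [ 0.416  0.909 -0.002] z [-0.001 -0.002 -1.   ] F [-0.33 -0.19  0.2 ] w 1.002
yaw 65.43 roll 55.23 units 13.81 shift mm [-521.9   58.1  -39.1] units [-13.05   1.45  -0.98]
```

>>> {"name": "play_rows", "arguments": {"rows": [{"dx": 0, "dy": 0, "dz": 0, "roll": 1, "fingers": 0}, {"dx": 0, "dy": 0, "dz": 0, "roll": 1, "fingers": 0}, {"dx": 0, "dy": 0, "dz": 0, "roll": 1, "fingers": 0}, {"dx": 0, "dy": 0, "dz": 0, "roll": 1, "fingers": 0}, {"dx": 0, "dy": 0, "dz": 0, "roll": 1, "fingers": 0}, {"dx": 0, "dy": 0, "dz": 0, "roll": 1, "fingers": 0}, {"dx": 0, "dy": 0, "dz": 0, "roll": 1, "fingers": 0}, {"dx": 0, "dy": 0, "dz": 0, "roll": 1, "fingers": 0}, {"dx": 0, "dy": 0, "dz": 0, "roll": 1, "fingers": 0}, {"dx": 0, "dy": 0, "dz": 0, "roll": 1, "fingers": 0}, {"dx": 0, "dy": 0, "dz": 0, "roll": 1, "fingers": 0}, {"dx": 0, "dy": 0, "dz": 0, "roll": 1, "fingers": 0}, {"dx": 0, "dy": 0, "dz": 0, "roll": 1, "fingers": 0}, {"dx": 0, "dy": 0, "dz": 0, "roll": 0.8, "fingers": 0}]}}

```text
time: 1.27
tool_pos: [0.2804, 0.6135, 0.2305]
tcp_rot: [2.018, 2.407, -0.002]
wrist_force: [0.4, 0.7, -0.1]
width: 1.0
```

>>> {"name": "play_rows", "arguments": {"rows": [{"dx": -0.3, "dy": 0.1, "dz": -0.2, "roll": 0, "fingers": 0}, {"dx": -0.6, "dy": 0.1, "dz": -0.2, "roll": 0, "fingers": 0}, {"dx": -0.9, "dy": 0.1, "dz": -0.2, "roll": 0, "fingers": 0}, {"dx": -0.9, "dy": 0.1, "dz": -0.2, "roll": 0, "fingers": 0}, {"dx": -0.9, "dy": 0.1, "dz": -0.2, "roll": 0, "fingers": 0}, {"dx": -0.9, "dy": 0.1, "dz": 0, "roll": 0, "fingers": 0}, {"dx": -0.9, "dy": 0.1, "dz": 0, "roll": 0, "fingers": 0}, {"dx": -0.9, "dy": 0.1, "dz": 0, "roll": 0, "fingers": 0}, {"dx": -0.9, "dy": 0.1, "dz": 0, "roll": 0, "fingers": 0}, {"dx": -0.9, "dy": 0.1, "dz": 0, "roll": 0, "fingers": 0}, {"dx": -0.9, "dy": 0.1, "dz": 0, "roll": 0, "fingers": 0}, {"dx": -0.9, "dy": 0.1, "dz": 0, "roll": 0, "fingers": 0}, {"dx": -0.9, "dy": 0.1, "dz": 0, "roll": 0, "fingers": 0}, {"dx": -0.9, "dy": 0.1, "dz": 0, "roll": 0, "fingers": 0}, {"dx": -0.9, "dy": 0.1, "dz": 0, "roll": 0, "fingers": 0}, {"dx": -0.9, "dy": 0, "dz": 0, "roll": 0, "fingers": 0}, {"dx": -0.4, "dy": 0, "dz": 0, "roll": 0, "fingers": 0}, {"dx": 0, "dy": 0, "dz": 0, "roll": 0, "fingers": 0}, {"dx": 0, "dy": 0, "dz": 0, "roll": 0, "fingers": 0}]}}

```text
time: 2.85
tool_pos: [0.4382, 0.0763, 0.2715]
tcp_rot: [-2.017, -2.409, -0.0]
wrist_force: [0.1, 0.4, -0.1]
width: 0.999
```

```bash
python3 - <<'E'
from h import *
go((.43,.11,.27),10.2)
c=cam('wrist'); np.savez('w1.npz',**c); im=cv2.cvtColor(c['pixels'],cv2.COLOR_RGB2BGR); cv2.imwrite('pics/w1.png',im)
print(c['fx'],np.round(c['R'],3).tolist(),c['t'])
E
```

```text
t 2.85 p [0.4382 0.0763 0.2715] x [-0.176  0.984  0.   ] y [0.984 0.176 0.   ] z [ 0.  0. -1.] F [ 0.05  0.37 -0.06] w 0.999
yaw 10.12 roll -0.08 units -0.02 shift mm [34.6 -2.1  1.5] units [ 0.87 -0.05  0.04]
323.08399254286513 [[0.985, 0.175, 0.0], [0.166, -0.937, 0.307], [0.054, -0.303, -0.952]] [-0.44407078 -0.05414662  0.41786989]
```

View pics/w1.png

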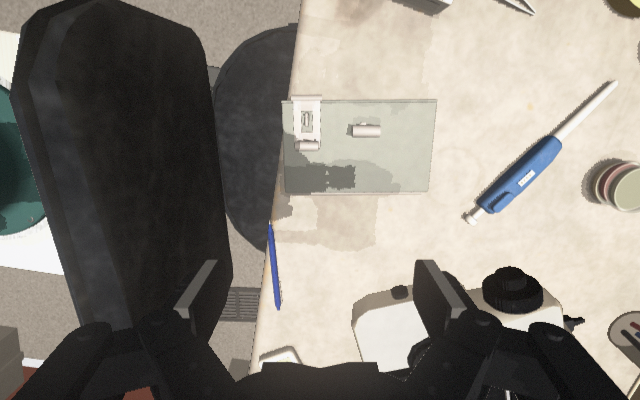

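```bash
python3 - <<'E'
from h import *
c=dict(np.load('w1.npz')); W=pts(c)
Rz=np.array([[np.sin(np.radians(10.2)),np.cos(np.radians(10.2))],[-np.cos(np.radians(10.2)),np.sin(np.radians(10.2))]]) # cols: casex, casey
z=W[...,2]
lid=(z>.055)&(z<.07); lid[:90]=0; lid[210:]=0; lid[:,:270]=0; lid[:,450:]=0
p=W[lid]; print('lid z',np.median(p[:,2])); r=cv2.minAreaRect((p[:,:2]*1000).astype(np.float32)); print('lid',r)
pu=(z>.075)&(z<.1); pu[:90]=0; pu[210:]=0
n,l,s,ce=cv2.connectedComponentsWithStats(pu.astype(np.uint8))
for i in range(1,n):
    if s[i,4]>10:
        q=W[l==i]; print(s[i],'mean',q.mean(0).round(4),'zmax',np.percentile(q[:,2],[5,50,98]).round(4), 'rect',cv2.minAreaRect((q[:,:2]*1000).astype(np.float32)))
# lid seam direction
cnt,_=cv2.findContours(lid.astype(np.uint8),cv2.RETR_EXTERNAL,cv2.CHAIN_APPROX_NONE)
a=max(cnt,key=cv2.contourArea)[:,0]
q=W[a[:,1],a[:,0]]; k=(q[:,:2]@Rz)
print('case-axis extent x',np.percentile(k[:,0],[1,5,50,95,99]).round(4),'y',np.percentile(k[:,1],[1,5,50,95,99]).round(4))
for lo,hi,nm in((0,.2,'left'),(.8,1,'right')):
    pass
xs=k[:,0]; L=q[(xs>np.percentile(xs,99)-.006)]; print('right edge dir',cv2.fitLine(L[:,:2].astype(np.float32),cv2.DIST_HUBER,0,.01,.01).ravel())
E
```

```text
lid z 0.0614626262671011
lid ((474.26153564453125, 105.80980682373047), (164.60833740234375, 110.6701889038086), 9.968562126159668)
[ 118   90   41  120 2029] mean [0.2526 0.0698 0.0879] zmax [0.0763 0.0883 0.0995] rect ((253.59278869628906, 64.08377075195312), (5.568734169006348, 125.3207015991211), 11.442001342773438)
[305 114   3   9  16] mean [0.4141 0.1291 0.0758] zmax [0.0752 0.0759 0.0767] rect ((414.1275634765625, 128.7241973876953), (2.095935106277466, 7.9658989906311035), 9.560019493103027)
[352 126  29  12 342] mean [0.4751 0.1272 0.088 ] zmax [0.0852 0.0882 0.0902] rect ((475.3769226074219, 126.95309448242188), (28.05657958984375, 11.169817924499512), 9.822216987609863)
[295 142  24  10 235] mean [0.4193 0.102  0.087 ] zmax [0.084  0.0874 0.0892] rect ((419.48004150390625, 101.52481079101562), (23.4029541015625, 9.832301139831543), 9.780590057373047)
case-axis extent x [-0.0757 -0.0757 -0.0282  0.0344  0.0348] y [0.4036 0.404  0.4824 0.5667 0.5676]
right edge dir [0.98219043 0.18788806 0.47292212 0.05078995]
```

```bash
python3 - <<'E'
from h import *
go((.4193,.1018,.13),10)
E
```

```text
t 2.9 p [0.4381 0.0772 0.2714] x [-0.177  0.984  0.001] y [0.984 0.177 0.   ] z [-0.     0.001 -1.   ] F [ 0.16 -0.1   0.34] w 1.001
yaw 10.2 roll 0.2 units 0.05 shift mm [ 27.4 -14.2 141.4] units [ 0.68 -0.36  3.54]
```

>>> {"name": "play_rows", "arguments": {"rows": [{"dx": 0.34, "dy": -0.18, "dz": 0, "roll": 0.05, "fingers": 0.5}, {"dx": 0.34, "dy": -0.18, "dz": 0.5, "roll": 0, "fingers": 0.5}, {"dx": 0, "dy": 0, "dz": 0.7, "roll": 0, "fingers": 0.5}, {"dx": 0, "dy": 0, "dz": 0.7, "roll": 0, "fingers": 0.5}, {"dx": 0, "dy": 0, "dz": 0.7, "roll": 0, "fingers": 0.5}, {"dx": 0, "dy": 0, "dz": 0.6, "roll": 0, "fingers": 0.5}, {"dx": 0, "dy": 0, "dz": 0.34, "roll": 0, "fingers": 0.5}, {"dx": 0, "dy": 0, "dz": 0, "roll": 0, "fingers": 0.5}, {"dx": 0, "dy": 0, "dz": 0, "roll": 0, "fingers": 0.5}]}}

```text
time: 3.65
tool_pos: [0.4185, 0.1026, 0.1291]
tcp_rot: [-2.015, -2.408, 0.002]
wrist_force: [0.5, -0.5, 0.3]
width: 0.501
```

```bash
python3 - <<'E'
from h import *
go((.4193,.1018,.074),10)
c=cam('wrist','w2.png'); np.savez('w2.npz',**c); W=pts(c)
m=(W[...,2]>.080)&(W[...,2]<.095); m[250:]=0
n,l,s,ce=cv2.connectedComponentsWithStats(m.astype(np.uint8))
for i in range(1,n):
    if s[i,4]>30: q=W[l==i]; print(s[i],q.mean(0).round(4),np.percentile(q[:,2],98),cv2.minAreaRect((q[:,:2]*1000).astype(np.float32)))
E
```

```text
t 3.65 p [0.4185 0.1026 0.1291] x [-0.177  0.984  0.   ] y [ 0.984  0.177 -0.002] z [-0.002 -0.    -1.   ] F [ 0.53 -0.48  0.3 ] w 0.501
yaw 10.17 roll 0.17 units 0.04 shift mm [-0.9  0.8 55.1] units [-0.02  0.02  1.38]
[   0    0   67  250 6204] [0.2439 0.1291 0.0873] 0.09464489565171205 ((244.2660369873047, 126.2889175415039), (9.587824821472168, 142.6429443359375), 6.709096431732178)
[395 195  50  20 940] [0.4745 0.128  0.0876] 0.09006152742981574 ((475.2037048339844, 127.00635528564453), (28.3222599029541, 11.82420825958252), 10.216312408447266)
[303 219  39  16 604] [0.4189 0.1032 0.0867] 0.08904403382951592 ((419.1299133300781, 102.27256774902344), (23.718936920166016, 9.247130393981934), 9.675251007080078)
```

View pics/w2.png

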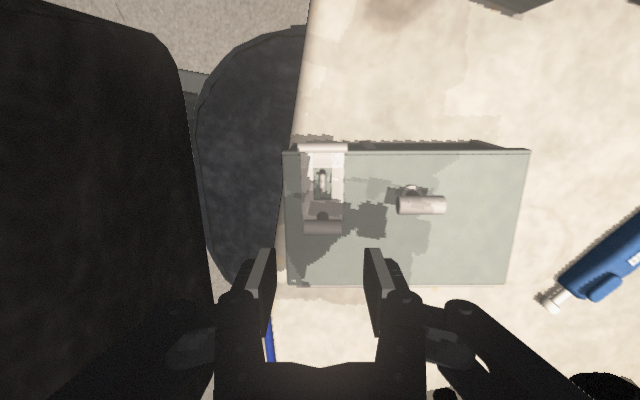

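>>> {"name": "play_rows", "arguments": {"rows": [{"dx": 0, "dy": 0, "dz": 0.5, "roll": 0, "fingers": 0.5}, {"dx": 0, "dy": 0, "dz": 0.5, "roll": 0, "fingers": 0.5}, {"dx": 0, "dy": 0, "dz": 0.38, "roll": 0, "fingers": 0.5}, {"dx": 0, "dy": 0, "dz": 0, "roll": 0, "fingers": 0.5}, {"dx": 0, "dy": 0, "dz": 0, "roll": 0, "fingers": 1}, {"dx": 0, "dy": 0, "dz": 0, "roll": 0, "fingers": 1}, {"dx": 0, "dy": 0, "dz": 0, "roll": 0, "fingers": 1}, {"dx": 0, "dy": 0, "dz": 0, "roll": 0, "fingers": 1}, {"dx": 0, "dy": 0, "dz": 0, "roll": 0, "fingers": 1}], "grip_force": 30}}

```text
time: 4.45
tool_pos: [0.4201, 0.1019, 0.0761]
tcp_rot: [2.018, 2.407, 0.002]
wrist_force: [-4.2, -0.7, 6.7]
width: 0.264
```

```bash
python3 - <<'E'
from h import *
st()
# arc: bar rel hinge (x right .05, z .02)
for a0,b0 in((.050,.020),):
  prev=(a0,b0)
  for th in np.arange(0.15,2.01,.15):
    x=a0*np.cos(th)-b0*np.sin(th); z=a0*np.sin(th)+b0*np.cos(th)
    print(round(th,2),'dx(left)',round(-(x-prev[0])*25,2),'dz',round(-(z-prev[1])*25,2)); prev=(x,z)
E
```

```text
t 4.45 p [0.4201 0.1019 0.0761] x [-0.174  0.985  0.   ] y [0.985 0.174 0.001] z [ 0.001  0.    -1.   ] F [-4.17 -0.65  6.72] w 0.264
0.15 dx(left) 0.09 dz -0.18
0.3 dx(left) 0.11 dz -0.17
0.45 dx(left) 0.14 dz -0.15
0.6 dx(left) 0.16 dz -0.12
0.75 dx(left) 0.18 dz -0.1
0.9 dx(left) 0.19 dz -0.07
1.05 dx(left) 0.2 dz -0.04
1.2 dx(left) 0.2 dz -0.01
1.35 dx(left) 0.2 dz 0.02
1.5 dx(left) 0.2 dz 0.05
1.65 dx(left) 0.19 dz 0.08
1.8 dx(left) 0.17 dz 0.1
1.95 dx(left) 0.16 dz 0.13
```

>>> {"name": "play_rows", "arguments": {"rows": [{"dx": 0.09, "dy": 0, "dz": -0.18, "roll": 0, "fingers": 1}, {"dx": 0.11, "dy": 0, "dz": -0.17, "roll": 0, "fingers": 1}, {"dx": 0.14, "dy": 0, "dz": -0.15, "roll": 0, "fingers": 1}, {"dx": 0.16, "dy": 0, "dz": -0.12, "roll": 0, "fingers": 1}, {"dx": 0.18, "dy": 0, "dz": -0.1, "roll": 0, "fingers": 1}, {"dx": 0.19, "dy": 0, "dz": -0.07, "roll": 0, "fingers": 1}, {"dx": 0.2, "dy": 0, "dz": -0.04, "roll": 0, "fingers": 1}, {"dx": 0.2, "dy": 0, "dz": -0.01, "roll": 0, "fingers": 1}, {"dx": 0.2, "dy": 0, "dz": 0.02, "roll": 0, "fingers": 1}, {"dx": 0.2, "dy": 0, "dz": 0.05, "roll": 0, "fingers": 1}, {"dx": 0.19, "dy": 0, "dz": 0.08, "roll": 0, "fingers": 1}, {"dx": 0.17, "dy": 0, "dz": 0.1, "roll": 0, "fingers": 1}, {"dx": 0, "dy": 0, "dz": 0, "roll": 0, "fingers": 1}, {"dx": 0, "dy": 0, "dz": 0, "roll": 0, "fingers": 1}]}}

```text
time: 5.62
tool_pos: [0.405, 0.1832, 0.0983]
tcp_rot: [-2.017, -2.406, -0.002]
wrist_force: [-4.6, 0.6, 4.7]
width: 0.261
```

```bash
python3 - <<'E'
from h import *
st()
c=cam('scene'); im=cv2.cvtColor(c['pixels'],cv2.COLOR_RGB2BGR); cv2.imwrite('pics/s1.png',cv2.resize(im[100:240,180:400],None,fx=3,fy=3))
E
```

```text
t 5.62 p [0.405  0.1832 0.0983] x [-0.174  0.985  0.002] y [ 0.985  0.174 -0.   ] z [-0.001  0.002 -1.   ] F [-4.55  0.58  4.69] w 0.261
```

View pics/s1.png

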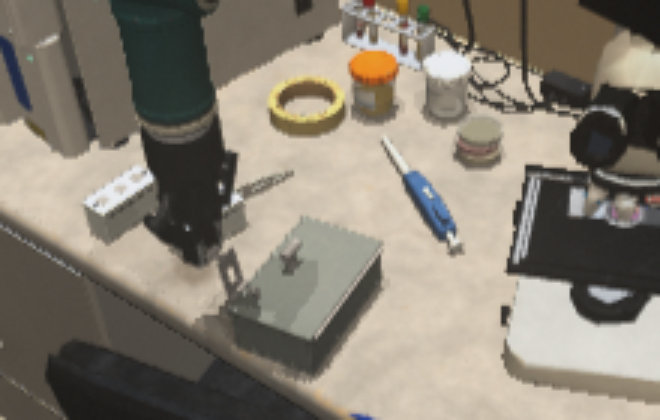

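>>> {"name": "play_rows", "arguments": {"rows": [{"dx": 0, "dy": 0, "dz": 0, "roll": 0, "fingers": 0.4}, {"dx": 0, "dy": 0, "dz": 0, "roll": 0, "fingers": 0.4}, {"dx": 0, "dy": 0, "dz": 0, "roll": 0, "fingers": 0.4}, {"dx": 0, "dy": 0, "dz": -0.4, "roll": 0, "fingers": 0.4}, {"dx": 0, "dy": 0, "dz": -0.7, "roll": 0, "fingers": 0.4}, {"dx": 0, "dy": 0, "dz": -0.7, "roll": 0, "fingers": 0.4}, {"dx": 0, "dy": 0, "dz": -0.2, "roll": 0, "fingers": 0.4}, {"dx": 0, "dy": 0, "dz": 0, "roll": 0, "fingers": 0.4}, {"dx": 0, "dy": 0, "dz": 0, "roll": 0, "fingers": 0.4}]}}

```text
time: 6.42
tool_pos: [0.4056, 0.1816, 0.178]
tcp_rot: [2.019, 2.407, 0.002]
wrist_force: [-0.2, -0.6, -0.1]
width: 0.599
```

```bash
python3 - <<'E'
from h import *
go((.4752,.127,.16),10)
c=cam('wrist','w3.png'); np.savez('w3.npz',**c)
E
```

```text
t 6.42 p [0.4056 0.1816 0.178 ] x [-0.174  0.985  0.   ] y [0.985 0.174 0.001] z [ 0.001  0.    -1.   ] F [-0.23 -0.58 -0.07] w 0.599
yaw 10.02 roll 0.02 units 0.0 shift mm [-65.9  59.   18. ] units [-1.65  1.47  0.45]
```

View pics/w3.png

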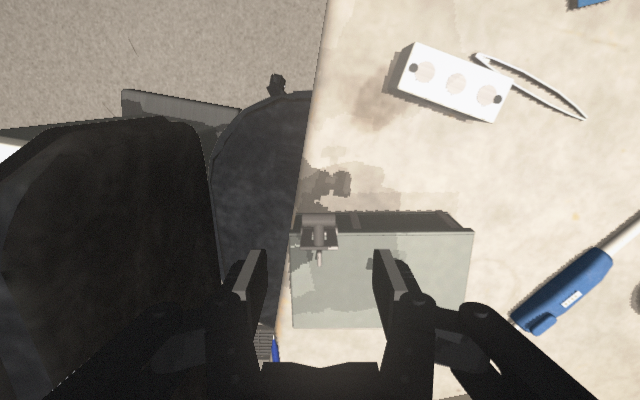

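>>> {"name": "play_rows", "arguments": {"rows": [{"dx": -0.5, "dy": 0.4, "dz": 0, "roll": 0, "fingers": 0.4}, {"dx": -0.6, "dy": 0.6, "dz": 0, "roll": 0, "fingers": 0.4}, {"dx": -0.55, "dy": 0.47, "dz": 0.45, "roll": 0, "fingers": 0.4}, {"dx": 0, "dy": 0, "dz": 0.6, "roll": 0, "fingers": 0.4}, {"dx": 0, "dy": 0, "dz": 0.6, "roll": 0, "fingers": 0.4}, {"dx": 0, "dy": 0, "dz": 0.5, "roll": 0, "fingers": 0.4}, {"dx": 0, "dy": 0, "dz": 0.45, "roll": 0, "fingers": 0.4}, {"dx": 0, "dy": 0, "dz": 0, "roll": 0, "fingers": 0.4}, {"dx": 0, "dy": 0, "dz": 0, "roll": 0, "fingers": 1}, {"dx": 0, "dy": 0, "dz": 0, "roll": 0, "fingers": 1}, {"dx": 0, "dy": 0, "dz": 0, "roll": 0, "fingers": 1}, {"dx": 0, "dy": 0, "dz": 0, "roll": 0, "fingers": 1}, {"dx": 0, "dy": 0, "dz": 0, "roll": 0, "fingers": 1}, {"dx": 0, "dy": 0, "dz": 0, "roll": 0, "fingers": 1}], "grip_force": 60}}

```text
time: 7.63
tool_pos: [0.4762, 0.1266, 0.0751]
tcp_rot: [2.017, 2.405, 0.003]
wrist_force: [4.3, -3.2, -5.1]
width: 0.305
```

```bash
python3 - <<'E'
from h import *
go((.4752,.127,.074),10)
a0,b0=-.070,.025
prev=(a0,b0)
for th in np.arange(0.1,1.71,.1):
    x=a0*np.cos(th)+b0*np.sin(th); z=-a0*np.sin(th)+b0*np.cos(th)
    print(round(th,2),'dx(left)',round(-(x-prev[0])*25,2),'dz',round(-(z-prev[1])*25,2)); prev=(x,z)
E
```

```text
t 7.63 p [0.4762 0.1266 0.0751] x [-0.174  0.985 -0.001] y [0.985 0.174 0.003] z [ 0.003 -0.    -1.   ] F [ 4.27 -3.21 -5.13] w 0.305
yaw 10.05 roll 0.05 units 0.01 shift mm [ 0.6 -1.   1.1] units [ 0.01 -0.02  0.03]
0.1 dx(left) -0.07 dz -0.17
0.2 dx(left) -0.09 dz -0.16
0.3 dx(left) -0.1 dz -0.15
0.4 dx(left) -0.12 dz -0.14
0.5 dx(left) -0.13 dz -0.13
0.6 dx(left) -0.14 dz -0.12
0.7 dx(left) -0.16 dz -0.1
0.8 dx(left) -0.16 dz -0.09
0.9 dx(left) -0.17 dz -0.07
1.0 dx(left) -0.18 dz -0.05
1.1 dx(left) -0.18 dz -0.03
1.2 dx(left) -0.19 dz -0.01
1.3 dx(left) -0.19 dz 0.0
1.4 dx(left) -0.18 dz 0.02
1.5 dx(left) -0.18 dz 0.04
1.6 dx(left) -0.18 dz 0.06
1.7 dx(left) -0.17 dz 0.08
```

>>> {"name": "play_rows", "arguments": {"rows": [{"dx": -0.07, "dy": 0, "dz": -0.17, "roll": 0, "fingers": 1}, {"dx": -0.09, "dy": 0, "dz": -0.16, "roll": 0, "fingers": 1}, {"dx": -0.1, "dy": 0, "dz": -0.15, "roll": 0, "fingers": 1}, {"dx": -0.12, "dy": 0, "dz": -0.14, "roll": 0, "fingers": 1}, {"dx": -0.13, "dy": 0, "dz": -0.13, "roll": 0, "fingers": 1}, {"dx": -0.14, "dy": 0, "dz": -0.12, "roll": 0, "fingers": 1}, {"dx": -0.16, "dy": 0, "dz": -0.1, "roll": 0, "fingers": 1}, {"dx": -0.16, "dy": 0, "dz": -0.09, "roll": 0, "fingers": 1}, {"dx": 0, "dy": 0, "dz": 0, "roll": 0, "fingers": 1}]}}

```text
time: 8.38
tool_pos: [0.4833, 0.0881, 0.1167]
tcp_rot: [2.018, 2.403, 0.005]
wrist_force: [7.8, -1.7, -12.8]
width: 0.304
```

```bash
python3 - <<'E'
from h import *
st()
W=pts(dict(np.load('top0.npz'))).reshape(-1,3)
for y0 in (.0,-.02,-.04,-.06,-.08,-.1,-.12):
    q=W[(W[:,1]<y0)&(W[:,1]>y0-.02)&(W[:,2]>.04)&(W[:,0]<.75)&(W[:,0]>.35)]
    if len(q): print(y0,'minx',q[:,0].min().round(3),'zs',np.percentile(q[:,2],[0,50,100]).round(3),len(q))
E
```

```text
t 8.38 p [0.4833 0.0881 0.1167] x [-0.173  0.985 -0.   ] y [0.985 0.173 0.005] z [ 0.005  0.001 -1.   ] F [  7.84  -1.73 -12.77] w 0.304
0.0 minx 0.624 zs [0.043 0.543 0.742] 1114
-0.02 minx 0.624 zs [0.043 0.543 0.742] 1214
-0.04 minx 0.624 zs [0.042 0.543 0.742] 1282
-0.06 minx 0.598 zs [0.04  0.542 0.742] 1384
-0.08 minx 0.553 zs [0.04  0.542 0.742] 1702
-0.1 minx 0.525 zs [0.04  0.541 0.742] 1880
-0.12 minx 0.524 zs [0.04  0.534 0.742] 2276
```

>>> {"name": "play_rows", "arguments": {"rows": [{"dx": -0.17, "dy": 0, "dz": -0.07, "roll": 0, "fingers": 1}, {"dx": -0.18, "dy": 0, "dz": -0.05, "roll": 0, "fingers": 1}, {"dx": -0.18, "dy": 0, "dz": -0.03, "roll": 0, "fingers": 1}, {"dx": -0.19, "dy": 0, "dz": -0.01, "roll": 0, "fingers": 1}, {"dx": -0.19, "dy": 0, "dz": 0, "roll": 0, "fingers": 1}, {"dx": -0.18, "dy": 0, "dz": 0.02, "roll": 0, "fingers": 1}, {"dx": -0.18, "dy": 0, "dz": 0.04, "roll": 0, "fingers": 1}, {"dx": -0.18, "dy": 0, "dz": 0.06, "roll": 0, "fingers": 1}, {"dx": -0.17, "dy": 0, "dz": 0.08, "roll": 0, "fingers": 1}, {"dx": 0, "dy": 0, "dz": 0, "roll": 0, "fingers": 1}]}}

```text
time: 9.22
tool_pos: [0.4953, 0.0242, 0.1177]
tcp_rot: [2.015, 2.404, 0.005]
wrist_force: [0.7, -1.4, 6.6]
width: 0.281
```

```bash
python3 - <<'E'
from h import *
st()
c=cam('scene'); im=cv2.cvtColor(c['pixels'],cv2.COLOR_RGB2BGR); cv2.imwrite('pics/s2.png',cv2.resize(im[100:240,180:400],None,fx=3,fy=3))
E
```

```text
t 9.22 p [0.4953 0.0242 0.1177] x [-0.175  0.985 -0.001] y [0.985 0.175 0.005] z [ 0.006 -0.    -1.   ] F [ 0.67 -1.43  6.65] w 0.281
```

View pics/s2.png

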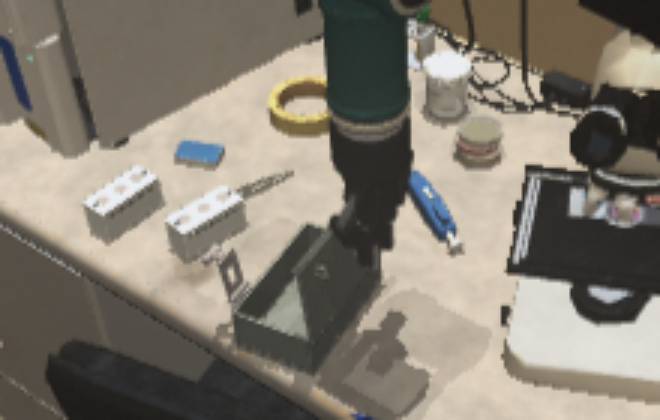

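>>> {"name": "play_rows", "arguments": {"rows": [{"dx": 0, "dy": 0, "dz": 0, "roll": 0, "fingers": 0.4}, {"dx": 0, "dy": 0, "dz": 0, "roll": 0, "fingers": 0.4}, {"dx": 0, "dy": 0, "dz": 0, "roll": 0, "fingers": 0.4}, {"dx": -0.1, "dy": 0, "dz": -0.3, "roll": 0, "fingers": 0.4}, {"dx": -0.1, "dy": 0, "dz": -0.7, "roll": 0, "fingers": 0.4}, {"dx": 0, "dy": 0, "dz": -0.9, "roll": 0, "fingers": 1}, {"dx": 0, "dy": 0, "dz": -0.9, "roll": 0, "fingers": 1}, {"dx": 0.5, "dy": 0, "dz": -0.5, "roll": 0, "fingers": 1}, {"dx": 0.9, "dy": 0, "dz": 0, "roll": 0, "fingers": 1}, {"dx": 0.9, "dy": 0, "dz": 0, "roll": 0, "fingers": 1}, {"dx": 0.5, "dy": 0, "dz": 0, "roll": 0, "fingers": 1}, {"dx": 0, "dy": 0, "dz": 0, "roll": 0, "fingers": 1}, {"dx": 0, "dy": 0, "dz": 0, "roll": 0, "fingers": 1}]}}

```text
time: 10.35
tool_pos: [0.4743, 0.1278, 0.2475]
tcp_rot: [2.015, 2.409, -0.0]
wrist_force: [1.0, -1.0, -0.0]
width: 0.003
```

```bash
python3 - <<'E'
from h import *
C=np.array([.4743,.1058]); CX=np.array([.1736,-.9848]); CY=np.array([.9848,.1736])
s=st(); print('tcp case',(s['tool_pos'][:2]-C)@CX,(s['tool_pos'][:2]-C)@CY)
for n in ('wrist','scene','top'):
    W=pts(cam(n)).reshape(-1,3); k=np.c_[(W[:,:2]-C)@CX,(W[:,:2]-C)@CY,W[:,2]]
    for zl in(.08,.1,.12,.14,.16):
        q=k[(abs(k[:,2]-zl)<.008)&(k[:,0]>.01)&(k[:,0]<.1)&(abs(k[:,1])<.075)]
        if len(q)>5: print(n,zl,len(q),'x',np.percentile(q[:,0],[5,50,95]).round(4))
E
```

```text
t 10.35 p [0.4743 0.1278 0.2475] x [-0.177  0.984 -0.001] y [0.984 0.177 0.   ] z [ 0. -0. -1.] F [ 1.   -1.   -0.04] w 0.003
tcp case -0.02167104043714992 0.003865952535823494
wrist 0.08 764 x [0.0464 0.0473 0.0482]
wrist 0.1 736 x [0.0445 0.0455 0.0465]
wrist 0.12 805 x [0.0428 0.0438 0.0448]
wrist 0.14 708 x [0.0412 0.0423 0.0556]
wrist 0.16 1347 x [0.0367 0.041  0.0458]
scene 0.08 97 x [0.0519 0.0538 0.0556]
scene 0.1 94 x [0.0504 0.0521 0.0536]
scene 0.12 110 x [0.0486 0.0503 0.0687]
scene 0.14 139 x [0.0466 0.0489 0.0732]
scene 0.16 122 x [0.0382 0.0432 0.048 ]
top 0.08 37 x [0.0513 0.0524 0.0533]
top 0.1 34 x [0.0497 0.0506 0.0513]
top 0.12 45 x [0.0481 0.049  0.064 ]
top 0.14 72 x [0.0463 0.0479 0.0735]
top 0.16 195 x [0.0365 0.0411 0.0456]
```

>>> {"name": "play_rows", "arguments": {"rows": [{"dx": 0, "dy": 0, "dz": 0.7, "roll": 0, "fingers": 1}, {"dx": 0, "dy": 0, "dz": 0.8, "roll": 0, "fingers": 1}, {"dx": 0, "dy": 0, "dz": 0.8, "roll": 0, "fingers": 1}, {"dx": -0.3, "dy": 0, "dz": 0.5, "roll": 0, "fingers": 1}, {"dx": -0.3, "dy": 0, "dz": 0, "roll": 0, "fingers": 1}, {"dx": -0.2, "dy": 0, "dz": 0, "roll": 0, "fingers": 1}, {"dx": -0.2, "dy": 0, "dz": 0, "roll": 0, "fingers": 1}, {"dx": -0.2, "dy": 0, "dz": 0, "roll": 0, "fingers": 1}, {"dx": -0.2, "dy": 0, "dz": 0, "roll": 0, "fingers": 1}, {"dx": -0.2, "dy": 0, "dz": 0, "roll": 0, "fingers": 1}, {"dx": -0.2, "dy": 0, "dz": 0, "roll": 0, "fingers": 1}, {"dx": -0.2, "dy": 0, "dz": 0, "roll": 0, "fingers": 1}, {"dx": -0.2, "dy": 0, "dz": 0, "roll": 0, "fingers": 1}, {"dx": 0, "dy": 0, "dz": 0, "roll": 0, "fingers": 1}, {"dx": 0, "dy": 0, "dz": 0, "roll": 0, "fingers": 1}]}}

```text
time: 11.75
tool_pos: [0.4899, 0.04, 0.1347]
tcp_rot: [-2.02, -2.406, 0.001]
wrist_force: [0.4, 0.1, 0.1]
width: -0.006
```

```bash
cat >> h.py <<'E'
C=np.array([.4743,.1058]); CX=np.array([.1736,-.9848]); CY=np.array([.9848,.1736])
def k(W):
    W=W.reshape(-1,3); return np.c_[(W[:,:2]-C)@CX,(W[:,:2]-C)@CY,W[:,2]]
def case2w(x,y): return C+x*CX+y*CY
def blocks():
    for n in('top','scene'):
        W=pts(cam(n)); z=W[...,2]
        m=((z>.035)&(z<.055)&(W[...,0]>.35)&(W[...,0]<.62)&(W[...,1]>.19)&(W[...,1]<.5)).astype(np.uint8)
        N,l,s,_=cv2.connectedComponentsWithStats(m)
        for i in range(1,N):
            if s[i,4]>60:
                p=W[l==i]; p=p[p[:,2]>.040]; r=cv2.minAreaRect((p[:,:2]*1000).astype(np.float32))
                b=cv2.boxPoints(r); e=b[1]-b[0]; f=b[2]-b[1]; g=e if np.hypot(*e)>np.hypot(*f) else f
                print(n,'c',np.round(r[0],1),'size',np.round(r[1],1),'long-axis deg',round(np.degrees(np.arctan2(g[1],g[0]))%180,1),'z',p[:,2].mean().round(3))
def lid():
    q=k(pts(cam('top'))); 
    for zl in(.08,.1,.12,.14):
        a=q[(abs(q[:,2]-zl)<.008)&(q[:,0]>.02)&(q[:,0]<.12)&(abs(q[:,1])<.075)]
        if len(a)>5: print('lid z',zl,np.percentile(a[:,0],[5,50,95]).round(4))
E
python3 - <<'E'
from h import *
s=st(); print('tcp case',k(np.array(s['tool_pos'])))
lid(); blocks()
E
```

```text
t 11.75 p [0.4899 0.04   0.1347] x [-0.173  0.985 -0.   ] y [ 0.985  0.173 -0.001] z [-0.001 -0.    -1.   ] F [0.43 0.06 0.06] w -0.006
tcp case [[0.06754478 0.00389562 0.13472602]]
lid z 0.08 [0.0566 0.059  0.061 ]
lid z 0.1 [0.063  0.0658 0.0689]
lid z 0.12 [0.0713 0.0746 0.0983]
lid z 0.14 [0.0784 0.086  0.0895]
top c [568.  479.4] size [  4.4 104.4] long-axis deg 171.3 z 0.048
top c [497.2 286.8] size [37.9 87.3] long-axis deg 171.2 z 0.044
top c [464.5 391.2] size [38.8 86.4] long-axis deg 177.4 z 0.044
scene c [547.  483.3] size [ 12.6 145.5] long-axis deg 168.6 z 0.048
scene c [465.  389.2] size [39.5 91.5] long-axis deg 179.4 z 0.044
scene c [499.6 285.1] size [40.6 88.4] long-axis deg 170.7 z 0.044
```

```bash
python3 - <<'E'
from h import *
go((.497,.286,.16))
E
```

```text
t 11.9 p [0.4898 0.0407 0.1348] x [-0.174  0.985 -0.   ] y [ 0.985  0.174 -0.   ] z [-0. -0. -1.] F [-0.45 -0.25 -0.47] w -0.002
yaw 10.04 roll -0.0 units -0.0 shift mm [240.3  49.8 -25.3] units [ 6.01  1.25 -0.63]
```

>>> {"name": "play_rows", "arguments": {"rows": [{"dx": 0.3, "dy": 0, "dz": -0.5, "roll": 0, "fingers": 0}, {"dx": 0.6, "dy": 0.2, "dz": -0.5, "roll": 0, "fingers": 0}, {"dx": 0.8, "dy": 0.2, "dz": 0, "roll": 0, "fingers": 0}, {"dx": 0.8, "dy": 0.2, "dz": 0, "roll": 0, "fingers": 0}, {"dx": 0.8, "dy": 0.2, "dz": 0, "roll": 0, "fingers": 0}, {"dx": 0.8, "dy": 0.2, "dz": 0, "roll": 0, "fingers": 0}, {"dx": 0.8, "dy": 0.25, "dz": 0, "roll": 0, "fingers": 0}, {"dx": 0.8, "dy": 0, "dz": 0.2, "roll": 0, "fingers": 0}, {"dx": 0.3, "dy": 0, "dz": 0.2, "roll": 0, "fingers": 0}, {"dx": 0, "dy": 0, "dz": 0, "roll": 0, "fingers": 0}]}}

```text
time: 12.73
tool_pos: [0.4955, 0.2878, 0.1568]
tcp_rot: [-2.013, -2.41, 0.004]
wrist_force: [-0.1, -0.7, -0.0]
width: 1.003
```

>>> {"name": "play_rows", "arguments": {"rows": [{"dx": 0, "dy": 0, "dz": 0, "roll": -1, "fingers": 0}, {"dx": 0, "dy": 0, "dz": 0, "roll": -1, "fingers": 0}, {"dx": 0, "dy": 0, "dz": 0, "roll": -1, "fingers": 0}, {"dx": 0, "dy": 0, "dz": 0, "roll": -1, "fingers": 0}, {"dx": 0, "dy": 0, "dz": 0, "roll": -1, "fingers": 0}, {"dx": 0, "dy": 0, "dz": 0, "roll": -1, "fingers": 0}, {"dx": 0, "dy": 0, "dz": 0, "roll": -1, "fingers": 0}, {"dx": 0, "dy": 0, "dz": 0, "roll": -1, "fingers": 0}, {"dx": 0, "dy": 0, "dz": 0, "roll": -1, "fingers": 0}, {"dx": 0, "dy": 0, "dz": 0, "roll": -1, "fingers": 0}, {"dx": 0, "dy": 0, "dz": 0, "roll": -1, "fingers": 0}, {"dx": 0, "dy": 0, "dz": 0, "roll": -1, "fingers": 0}, {"dx": 0, "dy": 0, "dz": 0, "roll": -1, "fingers": 0}, {"dx": 0, "dy": 0, "dz": 0, "roll": -1, "fingers": 0}, {"dx": 0, "dy": 0, "dz": 0, "roll": -1, "fingers": 0}, {"dx": 0, "dy": 0, "dz": 0, "roll": -1, "fingers": 0}, {"dx": 0, "dy": 0, "dz": 0, "roll": -1, "fingers": 0}, {"dx": 0, "dy": 0, "dz": 0, "roll": -0.7, "fingers": 0}, {"dx": 0, "dy": 0, "dz": 0, "roll": 0, "fingers": 0}, {"dx": 0, "dy": 0, "dz": 0, "roll": 0, "fingers": 0}]}}

```text
time: 14.4
tool_pos: [0.4973, 0.2845, 0.1587]
tcp_rot: [-0.254, -3.131, 0.001]
wrist_force: [-0.1, -0.7, -0.3]
width: 1.0
```

```bash
python3 - <<'E'
from h import *
c=cam('wrist','w4.png'); W=pts(c); z=W[...,2]
m=((z>.038)&(z<.055)&(W[...,1]>.19)&(W[...,1]<.35)).astype(np.uint8); m[300:]=0
N,l,s,_=cv2.connectedComponentsWithStats(m)
for i in range(1,N):
    if s[i,4]>300: p=W[l==i]; print(s[i],cv2.minAreaRect((p[:,:2]*1000).astype(np.float32)),p[:,2].mean())
go((.4975,.286,.012),81); print(bot.read_state()['q'])
E
```

```text
[ 300  142   47  102 4526] ((498.6337890625, 286.4445495605469), (37.69160461425781, 87.98978424072266), 81.26018524169922) 0.044364408200096524
t 14.45 p [0.4974 0.2847 0.1588] x [-0.987  0.161  0.   ] y [ 0.161  0.987 -0.001] z [-0.    -0.001 -1.   ] F [-0.08 -0.35 -0.23] w 1.0
yaw 80.72 roll -0.28 units -0.07 shift mm [  0.    1.4 146.8] units [0.   0.03 3.67]
[ 4.76664921e-01  1.29726581e-01  1.90189588e+00 -4.10090113e-04
  1.11049503e+00 -9.31967457e-01]
```

View pics/w4.png

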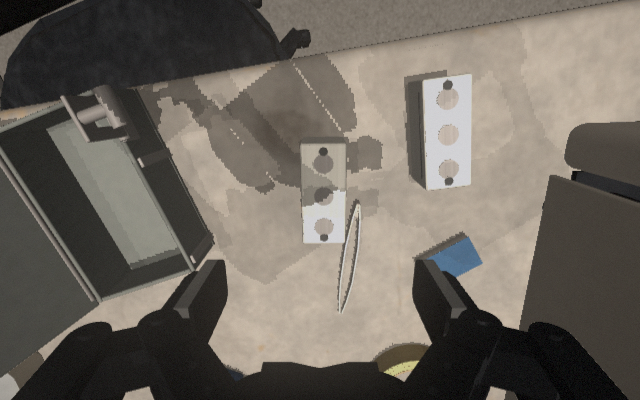

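```bash
python3 - <<'E'
from h import *
go((.4868,.2883,.018),81.2)
E
```

```text
t 14.45 p [0.4974 0.2847 0.1588] x [-0.987  0.161  0.   ] y [ 0.161  0.987 -0.001] z [-0.    -0.001 -1.   ] F [-0.08 -0.35 -0.23] w 1.0
yaw 80.72 roll -0.48 units -0.12 shift mm [ 11.    2.  140.8] units [0.27 0.05 3.52]
```

>>> {"name": "play_rows", "arguments": {"rows": [{"dx": 0.27, "dy": 0.05, "dz": 0.2, "roll": -0.12, "fingers": 0}, {"dx": 0, "dy": 0, "dz": 0.6, "roll": 0, "fingers": 0}, {"dx": 0, "dy": 0, "dz": 0.7, "roll": 0, "fingers": 0}, {"dx": 0, "dy": 0, "dz": 0.7, "roll": 0, "fingers": 0}, {"dx": 0, "dy": 0, "dz": 0.6, "roll": 0, "fingers": 0}, {"dx": 0, "dy": 0, "dz": 0.4, "roll": 0, "fingers": 0}, {"dx": 0, "dy": 0, "dz": 0.22, "roll": 0, "fingers": 0}, {"dx": 0, "dy": 0, "dz": 0.1, "roll": 0, "fingers": 0}, {"dx": 0, "dy": 0, "dz": 0, "roll": 0, "fingers": 0}, {"dx": 0, "dy": 0, "dz": 0, "roll": 0, "fingers": 1}, {"dx": 0, "dy": 0, "dz": 0, "roll": 0, "fingers": 1}, {"dx": 0, "dy": 0, "dz": 0, "roll": 0, "fingers": 1}, {"dx": 0, "dy": 0, "dz": 0, "roll": 0, "fingers": 1}, {"dx": 0, "dy": 0, "dz": 0, "roll": 0, "fingers": 1}, {"dx": 0, "dy": 0, "dz": 0, "roll": 0, "fingers": 1}, {"dx": 0, "dy": 0, "dz": 0, "roll": 0, "fingers": 1}], "grip_force": 80}}

```text
time: 15.78
tool_pos: [0.4883, 0.2899, 0.0196]
tcp_rot: [0.238, 3.13, 0.002]
wrist_force: [-1.5, -0.4, 6.1]
width: 0.424
```

```bash
python3 - <<'E'
from h import *
go((.4868,.2883,.018),81.2)
E
```

```text
t 15.78 p [0.4883 0.2899 0.0196] x [-0.989  0.151 -0.002] y [0.151 0.989 0.002] z [ 0.002  0.001 -1.   ] F [-1.54 -0.37  6.09] w 0.424
yaw 81.31 roll 0.11 units 0.03 shift mm [ 1.2 -1.8  1.6] units [ 0.03 -0.05  0.04]
```

>>> {"name": "play_rows", "arguments": {"rows": [{"dx": 0, "dy": 0, "dz": -0.04, "roll": 0, "fingers": 1}, {"dx": 0, "dy": 0, "dz": -0.08, "roll": 0, "fingers": 1}, {"dx": 0, "dy": 0, "dz": -0.12, "roll": 0, "fingers": 1}, {"dx": 0, "dy": 0, "dz": -0.16, "roll": 0, "fingers": 1}, {"dx": 0, "dy": 0, "dz": -0.2, "roll": 0, "fingers": 1}, {"dx": 0, "dy": 0, "dz": -0.24, "roll": 0, "fingers": 1}, {"dx": 0, "dy": 0, "dz": -0.28, "roll": 0, "fingers": 1}, {"dx": 0, "dy": 0, "dz": -0.32, "roll": 0, "fingers": 1}, {"dx": 0, "dy": 0, "dz": -0.35, "roll": 0, "fingers": 1}, {"dx": 0, "dy": 0, "dz": -0.35, "roll": 0, "fingers": 1}, {"dx": 0, "dy": 0, "dz": -0.32, "roll": 0, "fingers": 1}, {"dx": 0, "dy": 0, "dz": -0.28, "roll": 0, "fingers": 1}, {"dx": 0, "dy": 0, "dz": -0.24, "roll": 0, "fingers": 1}, {"dx": 0, "dy": 0, "dz": -0.2, "roll": 0, "fingers": 1}, {"dx": 0, "dy": 0, "dz": -0.16, "roll": 0, "fingers": 1}, {"dx": 0, "dy": 0, "dz": -0.12, "roll": 0, "fingers": 1}, {"dx": 0, "dy": 0, "dz": -0.08, "roll": 0, "fingers": 1}, {"dx": 0, "dy": 0, "dz": -0.04, "roll": 0, "fingers": 1}, {"dx": 0, "dy": 0, "dz": 0, "roll": 0, "fingers": 1}, {"dx": 0, "dy": 0, "dz": 0, "roll": 0, "fingers": 1}]}}

```text
time: 17.45
tool_pos: [0.4868, 0.2891, 0.1607]
tcp_rot: [-0.238, -3.132, 0.001]
wrist_force: [-0.4, 0.5, -3.8]
width: 0.426
```

```bash
cat >> h.py <<'E'
def weigh(n=8):
    F=[]
    for _ in range(n):
        F.append(bot.read_state()['wrist_force']); cam('wrist')
    F=np.array(F); print('weight F',F.mean(0).round(3),'sd',F.std(0).round(3))
E
python3 - <<'E'
from h import *
weigh(5)
# block center target: case x=-.008,y=.0; TCP 12mm toward robot along block
t=case2w(-.008,-.012+.0)
go((t[0],t[1],.168),100)
go((t[0],t[1],.168))
E
```

```text
weight F [-0.177  0.249 -3.88 ] sd [0.302 0.678 0.56 ]
t 17.7 p [0.4869 0.2892 0.1608] x [-0.989  0.151  0.001] y [ 0.151  0.989 -0.   ] z [-0.001 -0.    -1.   ] F [-0.31  0.22 -3.51] w 0.418
yaw 81.31 roll -18.69 units -4.67 shift mm [  56.2 -170.4   -7.1] units [ 1.41 -4.26 -0.18]
t 17.7 p [0.4869 0.2892 0.1608] x [-0.989  0.151  0.001] y [ 0.151  0.989 -0.   ] z [-0.001 -0.    -1.   ] F [-0.31  0.22 -3.51] w 0.418
yaw 81.31 roll -0.0 units -0.0 shift mm [  -1.3 -179.4   -7.1] units [-0.03 -4.49 -0.18]
```

>>> {"name": "play_rows", "arguments": {"rows": [{"dx": 0, "dy": 0, "dz": 0, "roll": -0.1, "fingers": 1}, {"dx": 0, "dy": 0, "dz": 0, "roll": -0.25, "fingers": 1}, {"dx": 0, "dy": 0, "dz": 0, "roll": -0.4, "fingers": 1}, {"dx": 0, "dy": 0, "dz": 0, "roll": -0.5, "fingers": 1}, {"dx": 0, "dy": 0, "dz": 0, "roll": -0.55, "fingers": 1}, {"dx": 0, "dy": 0, "dz": 0, "roll": -0.55, "fingers": 1}, {"dx": 0, "dy": 0, "dz": 0, "roll": -0.55, "fingers": 1}, {"dx": 0, "dy": 0, "dz": 0, "roll": -0.5, "fingers": 1}, {"dx": 0, "dy": 0, "dz": 0, "roll": -0.5, "fingers": 1}, {"dx": 0, "dy": 0, "dz": 0, "roll": -0.4, "fingers": 1}, {"dx": 0, "dy": 0, "dz": 0, "roll": -0.25, "fingers": 1}, {"dx": 0, "dy": 0, "dz": 0, "roll": -0.12, "fingers": 1}, {"dx": 0, "dy": 0, "dz": 0, "roll": 0, "fingers": 1}]}}

```text
time: 18.78
tool_pos: [0.4871, 0.2893, 0.1613]
tcp_rot: [0.274, -3.13, 0.0]
wrist_force: [-0.3, 0.5, -4.1]
width: 0.426
```

>>> {"name": "play_rows", "arguments": {"rows": [{"dx": 0.02, "dy": -0.06, "dz": -0.01, "roll": 0, "fingers": 1}, {"dx": 0.04, "dy": -0.12, "dz": -0.01, "roll": 0, "fingers": 1}, {"dx": 0.06, "dy": -0.18, "dz": -0.01, "roll": 0, "fingers": 1}, {"dx": 0.08, "dy": -0.24, "dz": -0.01, "roll": 0, "fingers": 1}, {"dx": 0.1, "dy": -0.3, "dz": -0.01, "roll": 0, "fingers": 1}, {"dx": 0.12, "dy": -0.36, "dz": -0.01, "roll": 0, "fingers": 1}, {"dx": 0.12, "dy": -0.38, "dz": -0.02, "roll": 0, "fingers": 1}, {"dx": 0.13, "dy": -0.39, "dz": -0.02, "roll": 0, "fingers": 1}, {"dx": 0.13, "dy": -0.39, "dz": -0.02, "roll": 0, "fingers": 1}, {"dx": 0.12, "dy": -0.38, "dz": -0.02, "roll": 0, "fingers": 1}, {"dx": 0.12, "dy": -0.36, "dz": -0.01, "roll": 0, "fingers": 1}, {"dx": 0.1, "dy": -0.3, "dz": -0.01, "roll": 0, "fingers": 1}, {"dx": 0.09, "dy": -0.27, "dz": -0.01, "roll": 0, "fingers": 1}, {"dx": 0.08, "dy": -0.23, "dz": -0.01, "roll": 0, "fingers": 1}, {"dx": 0.05, "dy": -0.16, "dz": 0, "roll": 0, "fingers": 1}, {"dx": 0.03, "dy": -0.1, "dz": 0, "roll": 0, "fingers": 1}, {"dx": 0.02, "dy": -0.05, "dz": 0, "roll": 0, "fingers": 1}, {"dx": 0, "dy": 0, "dz": 0, "roll": 0, "fingers": 1}, {"dx": 0, "dy": 0, "dz": 0, "roll": 0, "fingers": 1}]}}

```text
time: 20.37
tool_pos: [0.4613, 0.1116, 0.1685]
tcp_rot: [-0.274, 3.13, 0.0]
wrist_force: [0.2, -0.1, -3.3]
width: 0.421
```

```bash
python3 - <<'E'
from h import *
t=case2w(-.008,-.012)
weigh(5)
go((t[0],t[1],.085),100)
c=cam('scene'); im=cv2.cvtColor(c['pixels'],cv2.COLOR_RGB2BGR); cv2.imwrite('pics/s3.png',cv2.resize(im[100:240,180:400],None,fx=3,fy=3))
E
```

```text
weight F [ 0.266 -0.031 -3.509] sd [0.337 0.29  0.269]
t 20.62 p [0.4612 0.1117 0.1684] x [-0.985 -0.174  0.   ] y [-0.174  0.985  0.   ] z [-0.  0. -1.] F [-0.38 -0.35 -3.25] w 0.428
yaw 100.03 roll 0.03 units 0.01 shift mm [ 0.1 -0.1 83.4] units [ 0.   -0.    2.09]
```

View pics/s3.png

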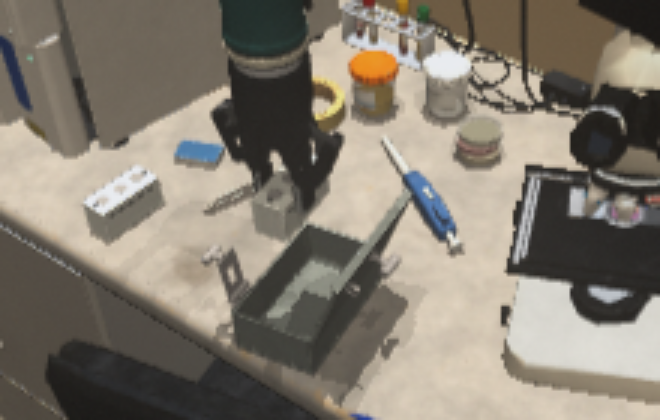

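>>> {"name": "play_rows", "arguments": {"rows": [{"dx": 0, "dy": 0, "dz": 0.05, "roll": 0, "fingers": 1}, {"dx": 0, "dy": 0, "dz": 0.1, "roll": 0, "fingers": 1}, {"dx": 0, "dy": 0, "dz": 0.15, "roll": 0, "fingers": 1}, {"dx": 0, "dy": 0, "dz": 0.2, "roll": 0, "fingers": 1}, {"dx": 0, "dy": 0, "dz": 0.25, "roll": 0, "fingers": 1}, {"dx": 0, "dy": 0, "dz": 0.28, "roll": 0, "fingers": 1}, {"dx": 0, "dy": 0, "dz": 0.28, "roll": 0, "fingers": 1}, {"dx": 0, "dy": 0, "dz": 0.25, "roll": 0, "fingers": 1}, {"dx": 0, "dy": 0, "dz": 0.2, "roll": 0, "fingers": 1}, {"dx": 0, "dy": 0, "dz": 0.15, "roll": 0, "fingers": 1}, {"dx": 0, "dy": 0, "dz": 0.1, "roll": 0, "fingers": 1}, {"dx": 0, "dy": 0, "dz": 0.05, "roll": 0, "fingers": 1}, {"dx": 0, "dy": 0, "dz": 0, "roll": 0, "fingers": 1}]}}

```text
time: 21.75
tool_pos: [0.4611, 0.1113, 0.0858]
tcp_rot: [0.273, -3.129, 0.0]
wrist_force: [0.3, -0.6, -3.4]
width: 0.423
```

>>> {"name": "play_rows", "arguments": {"rows": [{"dx": 0, "dy": 0, "dz": -0.38, "roll": 0, "fingers": 1}, {"dx": 0, "dy": 0, "dz": -0.75, "roll": 0, "fingers": 1}, {"dx": 0, "dy": 0, "dz": -0.38, "roll": 0, "fingers": 1}, {"dx": 0, "dy": 0, "dz": 0.38, "roll": 0, "fingers": 1}, {"dx": 0, "dy": 0, "dz": 0.75, "roll": 0, "fingers": 1}, {"dx": 0, "dy": 0, "dz": 0.38, "roll": 0, "fingers": 1}, {"dx": 0, "dy": 0, "dz": -0.38, "roll": 0, "fingers": 1}, {"dx": 0, "dy": 0, "dz": -0.75, "roll": 0, "fingers": 1}, {"dx": 0, "dy": 0, "dz": -0.38, "roll": 0, "fingers": 1}, {"dx": 0, "dy": 0, "dz": 0.38, "roll": 0, "fingers": 1}, {"dx": 0, "dy": 0, "dz": 0.75, "roll": 0, "fingers": 1}, {"dx": 0, "dy": 0, "dz": 0.38, "roll": 0, "fingers": 1}, {"dx": 0, "dy": 0, "dz": -0.38, "roll": 0, "fingers": 1}, {"dx": 0, "dy": 0, "dz": -0.75, "roll": 0, "fingers": 1}, {"dx": 0, "dy": 0, "dz": -0.38, "roll": 0, "fingers": 1}, {"dx": 0, "dy": 0, "dz": 0, "roll": 0, "fingers": 1}, {"dx": 0, "dy": 0, "dz": 0, "roll": 0, "fingers": 1}, {"dx": 0, "dy": 0, "dz": 0, "roll": 0, "fingers": 1}, {"dx": 0, "dy": 0, "dz": 0, "roll": 0, "fingers": 1}]}}

```text
time: 23.33
tool_pos: [0.46, 0.1111, 0.1451]
tcp_rot: [0.273, -3.127, 0.0]
wrist_force: [0.0, 0.5, -3.2]
width: 0.419
```

```bash
python3 - <<'E'
from h import *
st(); weigh(10)
E
```

```text
t 23.33 p [0.46   0.1111 0.1451] x [-0.985 -0.174  0.002] y [-0.174  0.985 -0.   ] z [-0.002 -0.    -1.   ] F [ 0.01  0.54 -3.2 ] w 0.419
weight F [ 0.133 -0.064 -3.043] sd [0.506 0.579 0.509]
```

>>> {"name": "play_rows", "arguments": {"rows": [{"dx": 0, "dy": 0, "dz": 0.38, "roll": 0, "fingers": 1}, {"dx": 0, "dy": 0, "dz": 0.76, "roll": 0, "fingers": 1}, {"dx": 0, "dy": 0, "dz": 0.38, "roll": 0, "fingers": 1}, {"dx": 0, "dy": 0, "dz": -0.38, "roll": 0, "fingers": 1}, {"dx": 0, "dy": 0, "dz": -0.76, "roll": 0, "fingers": 1}, {"dx": 0, "dy": 0, "dz": -0.38, "roll": 0, "fingers": 1}, {"dx": 0, "dy": 0, "dz": 0.38, "roll": 0, "fingers": 1}, {"dx": 0, "dy": 0, "dz": 0.76, "roll": 0, "fingers": 1}, {"dx": 0, "dy": 0, "dz": 0.38, "roll": 0, "fingers": 1}, {"dx": 0, "dy": 0, "dz": -0.38, "roll": 0, "fingers": 1}, {"dx": 0, "dy": 0, "dz": -0.76, "roll": 0, "fingers": 1}, {"dx": 0, "dy": 0, "dz": -0.38, "roll": 0, "fingers": 1}, {"dx": 0, "dy": 0, "dz": 0.38, "roll": 0, "fingers": 1}, {"dx": 0, "dy": 0, "dz": 0.76, "roll": 0, "fingers": 1}, {"dx": 0, "dy": 0, "dz": 0.38, "roll": 0, "fingers": 1}, {"dx": 0, "dy": 0, "dz": -0.38, "roll": 0, "fingers": 1}, {"dx": 0, "dy": 0, "dz": -0.76, "roll": 0, "fingers": 1}, {"dx": 0, "dy": 0, "dz": -0.38, "roll": 0, "fingers": 1}, {"dx": 0, "dy": 0, "dz": 0, "roll": 0, "fingers": 1}, {"dx": 0, "dy": 0, "dz": 0, "roll": 0, "fingers": 1}]}}

```text
time: 25.5
tool_pos: [0.4622, 0.1115, 0.1474]
tcp_rot: [-0.273, 3.127, 0.0]
wrist_force: [0.0, -0.5, -3.1]
width: 0.424
```

```bash
python3 - <<'E'
from h import *
st(); weigh(10)
c=cam('wrist','w5.png')
E
```

```text
t 25.5 p [0.4622 0.1115 0.1474] x [-0.985 -0.174 -0.003] y [-0.174  0.985  0.   ] z [ 0.003  0.001 -1.   ] F [ 0.01 -0.51 -3.12] w 0.424
weight F [-0.061  0.08  -2.918] sd [0.422 0.477 0.408]
```

>>> {"name": "play_rows", "arguments": {"rows": [{"dx": 0, "dy": 0, "dz": 0.38, "roll": 0, "fingers": 1}, {"dx": 0, "dy": 0, "dz": 0.76, "roll": 0, "fingers": 1}, {"dx": 0, "dy": 0, "dz": 0.38, "roll": 0, "fingers": 1}, {"dx": 0, "dy": 0, "dz": -0.38, "roll": 0, "fingers": 1}, {"dx": 0, "dy": 0, "dz": -0.76, "roll": 0, "fingers": 1}, {"dx": 0, "dy": 0, "dz": -0.38, "roll": 0, "fingers": 1}, {"dx": 0, "dy": 0, "dz": 0.38, "roll": 0, "fingers": 1}, {"dx": 0, "dy": 0, "dz": 0.76, "roll": 0, "fingers": 1}, {"dx": 0, "dy": 0, "dz": 0.38, "roll": 0, "fingers": 1}, {"dx": 0, "dy": 0, "dz": -0.38, "roll": 0, "fingers": 1}, {"dx": 0, "dy": 0, "dz": -0.76, "roll": 0, "fingers": 1}, {"dx": 0, "dy": 0, "dz": -0.38, "roll": 0, "fingers": 1}, {"dx": 0, "dy": 0, "dz": 0.38, "roll": 0, "fingers": 1}, {"dx": 0, "dy": 0, "dz": 0.76, "roll": 0, "fingers": 1}, {"dx": 0, "dy": 0, "dz": 0.38, "roll": 0, "fingers": 1}, {"dx": 0, "dy": 0, "dz": -0.38, "roll": 0, "fingers": 1}, {"dx": 0, "dy": 0, "dz": -0.76, "roll": 0, "fingers": 1}, {"dx": 0, "dy": 0, "dz": -0.38, "roll": 0, "fingers": 1}, {"dx": 0, "dy": 0, "dz": 0, "roll": 0, "fingers": 1}, {"dx": 0, "dy": 0, "dz": 0, "roll": 0, "fingers": 1}]}}

```text
time: 27.72
tool_pos: [0.4622, 0.1115, 0.1474]
tcp_rot: [-0.273, 3.127, 0.0]
wrist_force: [-0.7, -0.4, -3.1]
width: 0.423
```

```bash
python3 - <<'E'
from h import *
st(); weigh(10)
for n in('wrist','scene','top'):
    q=k(pts(cam(n))); a=q[(abs(q[:,0])<.042)&(abs(q[:,1])<.074)&(q[:,2]<.05)&(q[:,2]>-.02)]
    print(n,len(a),np.percentile(a[:,2],[5,50,90,99]).round(3) if len(a) else '')
E
```

```text
t 27.72 p [0.4622 0.1115 0.1474] x [-0.985 -0.174 -0.003] y [-0.174  0.985 -0.   ] z [ 0.003  0.    -1.   ] F [-0.71 -0.41 -3.14] w 0.423
weight F [ 0.182 -0.156 -3.053] sd [0.65  0.477 0.601]
wrist 7126 [0.003 0.004 0.006 0.026]
scene 421 [0.001 0.005 0.026 0.045]
top 305 [0.    0.004 0.008 0.025]
```

>>> {"name": "play_rows", "arguments": {"rows": [{"dx": 0, "dy": 0, "dz": 0.4, "roll": 0, "fingers": 1}, {"dx": 0, "dy": 0, "dz": 0.8, "roll": 0, "fingers": 1}, {"dx": 0, "dy": 0, "dz": 0.4, "roll": 0, "fingers": 1}, {"dx": 0, "dy": 0, "dz": -0.4, "roll": 0, "fingers": 1}, {"dx": 0, "dy": 0, "dz": -0.8, "roll": 0, "fingers": 1}, {"dx": 0, "dy": 0, "dz": -0.4, "roll": 0, "fingers": 1}, {"dx": 0, "dy": 0, "dz": 0.4, "roll": 0, "fingers": 1}, {"dx": 0, "dy": 0, "dz": 0.8, "roll": 0, "fingers": 1}, {"dx": 0, "dy": 0, "dz": 0.4, "roll": 0, "fingers": 1}, {"dx": 0, "dy": 0, "dz": -0.4, "roll": 0, "fingers": 1}, {"dx": 0, "dy": 0, "dz": -0.8, "roll": 0, "fingers": 1}, {"dx": 0, "dy": 0, "dz": -0.4, "roll": 0, "fingers": 1}, {"dx": 0, "dy": 0, "dz": 0.4, "roll": 0, "fingers": 1}, {"dx": 0, "dy": 0, "dz": 0.8, "roll": 0, "fingers": 1}, {"dx": 0, "dy": 0, "dz": 0.4, "roll": 0, "fingers": 1}, {"dx": 0, "dy": 0, "dz": -0.4, "roll": 0, "fingers": 1}, {"dx": 0, "dy": 0, "dz": -0.8, "roll": 0, "fingers": 1}, {"dx": 0, "dy": 0, "dz": -0.4, "roll": 0, "fingers": 1}, {"dx": 0, "dy": 0, "dz": 0, "roll": 0, "fingers": 1}, {"dx": 0, "dy": 0, "dz": 0, "roll": 0, "fingers": 1}]}}

```text
time: 30.03
tool_pos: [0.4623, 0.1115, 0.1475]
tcp_rot: [-0.273, 3.127, 0.0]
wrist_force: [-0.3, -0.4, -2.2]
width: 0.424
```

>>> {"name": "play_rows", "arguments": {"rows": [{"dx": 0, "dy": 0, "dz": 0.4, "roll": 0, "fingers": 1}, {"dx": 0, "dy": 0, "dz": 0.8, "roll": 0, "fingers": 1}, {"dx": 0, "dy": 0, "dz": 0.4, "roll": 0, "fingers": 1}, {"dx": 0, "dy": 0, "dz": -0.4, "roll": 0, "fingers": 1}, {"dx": 0, "dy": 0, "dz": -0.8, "roll": 0, "fingers": 1}, {"dx": 0, "dy": 0, "dz": -0.4, "roll": 0, "fingers": 1}, {"dx": 0, "dy": 0, "dz": 0.4, "roll": 0, "fingers": 1}, {"dx": 0, "dy": 0, "dz": 0.8, "roll": 0, "fingers": 1}, {"dx": 0, "dy": 0, "dz": 0.4, "roll": 0, "fingers": 1}, {"dx": 0, "dy": 0, "dz": -0.4, "roll": 0, "fingers": 1}, {"dx": 0, "dy": 0, "dz": -0.8, "roll": 0, "fingers": 1}, {"dx": 0, "dy": 0, "dz": -0.4, "roll": 0, "fingers": 1}, {"dx": 0, "dy": 0, "dz": 0.4, "roll": 0, "fingers": 1}, {"dx": 0, "dy": 0, "dz": 0.8, "roll": 0, "fingers": 1}, {"dx": 0, "dy": 0, "dz": 0.4, "roll": 0, "fingers": 1}, {"dx": 0, "dy": 0, "dz": -0.4, "roll": 0, "fingers": 1}, {"dx": 0, "dy": 0, "dz": -0.8, "roll": 0, "fingers": 1}, {"dx": 0, "dy": 0, "dz": -0.4, "roll": 0, "fingers": 1}, {"dx": 0, "dy": 0, "dz": 0, "roll": 0, "fingers": 1}, {"dx": 0, "dy": 0, "dz": 0, "roll": 0, "fingers": 1}]}}

```text
time: 31.7
tool_pos: [0.461, 0.1113, 0.1457]
tcp_rot: [0.274, -3.13, 0.0]
wrist_force: [-0.7, -0.1, -3.9]
width: 0.426
```

```bash
python3 - <<'E'
from h import *
st(); weigh(12)
a=cam('wrist')['pixels']; b=cam('scene')['pixels'][100:240,180:400]
im=np.vstack([a,cv2.resize(b,(640,407))])[...,::-1]; cv2.imwrite('pics/w6.png',cv2.resize(im,(470,593)))
blocks()
E
```

```text
t 31.7 p [0.461  0.1113 0.1457] x [-0.985 -0.174  0.   ] y [-0.174  0.985 -0.   ] z [-0. -0. -1.] F [-0.7  -0.1  -3.87] w 0.426
weight F [ 0.139 -0.228 -3.038] sd [0.493 0.69  0.46 ]
top c [547.3 484.9] size [ 10.3 143.7] long-axis deg 166.8 z 0.048
top c [464.5 391.4] size [38.4 86.1] long-axis deg 178.3 z 0.044
scene c [548.8 483.5] size [ 17.8 142.8] long-axis deg 165.7 z 0.048
scene c [465.4 389.8] size [42.  89.9] long-axis deg 178.1 z 0.044
```

View pics/w6.png

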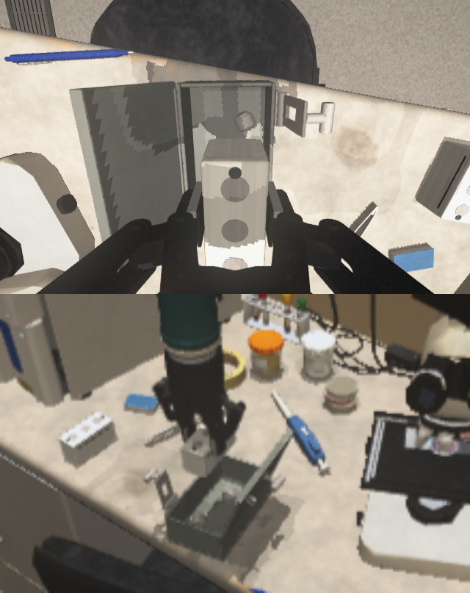

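>>> {"name": "play_rows", "arguments": {"rows": [{"dx": 0, "dy": 0.05, "dz": -0.2, "roll": 0, "fingers": 1}, {"dx": 0, "dy": 0.1, "dz": -0.4, "roll": 0, "fingers": 1}, {"dx": -0.1, "dy": 0.3, "dz": -0.2, "roll": 0, "fingers": 1}, {"dx": -0.2, "dy": 0.5, "dz": 0, "roll": 0, "fingers": 1}, {"dx": -0.2, "dy": 0.6, "dz": 0, "roll": 0, "fingers": 1}, {"dx": -0.2, "dy": 0.7, "dz": 0, "roll": 0, "fingers": 1}, {"dx": -0.2, "dy": 0.7, "dz": 0, "roll": 0, "fingers": 1}, {"dx": -0.2, "dy": 0.6, "dz": 0, "roll": 0, "fingers": 1}, {"dx": -0.2, "dy": 0.4, "dz": 0, "roll": 0, "fingers": 1}, {"dx": -0.1, "dy": 0.2, "dz": 0, "roll": 0, "fingers": 1}, {"dx": 0, "dy": 0.1, "dz": 0, "roll": 0, "fingers": 1}, {"dx": 0, "dy": 0, "dz": 0, "roll": 0.4, "fingers": 1}, {"dx": 0, "dy": 0, "dz": 0, "roll": 0.8, "fingers": 1}, {"dx": 0, "dy": 0, "dz": 0, "roll": 0.9, "fingers": 1}, {"dx": 0, "dy": 0, "dz": 0, "roll": 0.9, "fingers": 1}, {"dx": 0, "dy": 0, "dz": 0, "roll": 0.8, "fingers": 1}, {"dx": 0, "dy": 0, "dz": 0, "roll": 0.6, "fingers": 1}, {"dx": 0, "dy": 0, "dz": 0, "roll": 0.3, "fingers": 1}, {"dx": 0, "dy": 0, "dz": 0, "roll": 0, "fingers": 1}, {"dx": 0, "dy": 0, "dz": 0, "roll": 0, "fingers": 1}]}}

```text
time: 34.17
tool_pos: [0.4868, 0.288, 0.1786]
tcp_rot: [-0.241, -3.132, 0.0]
wrist_force: [-0.3, 0.1, -2.1]
width: 0.421
```

```bash
python3 - <<'E'
from h import *
go((.484,.286,.0205),81)
E
```

```text
t 34.17 p [0.4868 0.288  0.1786] x [-0.988  0.153  0.   ] y [ 0.153  0.988 -0.   ] z [-0. -0. -1.] F [-0.31  0.06 -2.11] w 0.421
yaw 81.21 roll 0.21 units 0.05 shift mm [  2.4  -2.4 158.1] units [ 0.06 -0.06  3.95]
```

>>> {"name": "play_rows", "arguments": {"rows": [{"dx": 0.06, "dy": -0.06, "dz": 0.2, "roll": 0, "fingers": 1}, {"dx": 0, "dy": 0, "dz": 0.4, "roll": 0, "fingers": 1}, {"dx": 0, "dy": 0, "dz": 0.6, "roll": 0, "fingers": 1}, {"dx": 0, "dy": 0, "dz": 0.7, "roll": 0, "fingers": 1}, {"dx": 0, "dy": 0, "dz": 0.7, "roll": 0, "fingers": 1}, {"dx": 0, "dy": 0, "dz": 0.6, "roll": 0, "fingers": 1}, {"dx": 0, "dy": 0, "dz": 0.35, "roll": 0, "fingers": 1}, {"dx": 0, "dy": 0, "dz": 0.2, "roll": 0, "fingers": 1}, {"dx": 0, "dy": 0, "dz": 0.1, "roll": 0, "fingers": 1}, {"dx": 0, "dy": 0, "dz": 0.08, "roll": 0, "fingers": 1}, {"dx": 0, "dy": 0, "dz": 0.04, "roll": 0, "fingers": 1}, {"dx": 0, "dy": 0, "dz": 0, "roll": 0, "fingers": 1}]}}

```text
time: 35.17
tool_pos: [0.4849, 0.2869, 0.0205]
tcp_rot: [0.241, 3.131, 0.001]
wrist_force: [-0.7, -0.2, -3.6]
width: 0.421
```

>>> {"name": "play_rows", "arguments": {"rows": [{"dx": 0, "dy": 0, "dz": 0, "roll": 0, "fingers": 0.3}, {"dx": 0, "dy": 0, "dz": 0, "roll": 0, "fingers": 0.3}, {"dx": 0, "dy": 0, "dz": 0, "roll": 0, "fingers": 0.3}, {"dx": 0, "dy": 0, "dz": -0.3, "roll": 0, "fingers": 0.3}, {"dx": 0, "dy": 0, "dz": -0.7, "roll": 0, "fingers": 0}, {"dx": 0, "dy": 0, "dz": -0.9, "roll": 0, "fingers": 0}, {"dx": 0, "dy": 0, "dz": -0.9, "roll": 0, "fingers": 0}, {"dx": 0, "dy": 0, "dz": -0.7, "roll": 0, "fingers": 0}, {"dx": 0, "dy": 0, "dz": 0, "roll": 0, "fingers": 0}, {"dx": 0, "dy": 0, "dz": 0, "roll": 0, "fingers": 0}]}}

```text
time: 36.0
tool_pos: [0.4862, 0.2876, 0.164]
tcp_rot: [0.241, 3.126, 0.006]
wrist_force: [-0.4, -0.5, -0.9]
width: 0.998
```

```bash
python3 - <<'E'
from h import *
weigh(6); blocks()
go((.4645,.390,.18),88.3)
E
```

```text
weight F [-0.331 -0.12  -0.344] sd [0.321 0.566 0.777]
top c [525.5 279.2] size [38.  24.2] long-axis deg 81.9 z 0.044
top c [466.3 289.2] size [37.2 30.3] long-axis deg 80.7 z 0.044
top c [447.9 391.3] size [38.3 53.4] long-axis deg 177.5 z 0.044
scene c [548.9 481.6] size [ 12.7 141.8] long-axis deg 168.1 z 0.047
scene c [465.5 388.6] size [89.7 41.9] long-axis deg 0.9 z 0.044
scene c [495.9 283.8] size [44.6 90.7] long-axis deg 174.3 z 0.044
t 36.4 p [0.4833 0.2861 0.1583] x [-0.988  0.153  0.002] y [ 0.153  0.988 -0.002] z [-0.002 -0.001 -1.   ] F [-1.02 -0.85 -0.4 ] w 1.004
yaw 81.19 roll -7.11 units -1.78 shift mm [ 22.  103.3 -21.8] units [ 0.55  2.58 -0.54]
```

>>> {"name": "play_rows", "arguments": {"rows": [{"dx": 0.1, "dy": 0.4, "dz": -0.3, "roll": 0, "fingers": 0.15}, {"dx": 0.15, "dy": 0.8, "dz": -0.24, "roll": 0, "fingers": 0.15}, {"dx": 0.15, "dy": 0.8, "dz": 0, "roll": 0, "fingers": 0.15}, {"dx": 0.15, "dy": 0.58, "dz": 0, "roll": 0, "fingers": 0.15}, {"dx": 0, "dy": 0, "dz": 0, "roll": -0.88, "fingers": 0.15}, {"dx": 0, "dy": 0, "dz": 0, "roll": -0.9, "fingers": 0.15}, {"dx": 0, "dy": 0, "dz": 0, "roll": 0, "fingers": 0.15}, {"dx": 0, "dy": 0, "dz": 0, "roll": 0, "fingers": 0.15}]}}

```text
time: 37.07
tool_pos: [0.4778, 0.3917, 0.1805]
tcp_rot: [-0.049, -3.14, 0.001]
wrist_force: [-0.2, -0.7, 0.1]
width: 0.849
```

```bash
python3 - <<'E'
from h import *
W=pts(cam('wrist','w7.png')); z=W[...,2]
m=((z>.038)&(z<.055)&(W[...,1]>.34)&(W[...,1]<.45)).astype(np.uint8); m[300:]=0
N,l,s,_=cv2.connectedComponentsWithStats(m)
for i in range(1,N):
    if s[i,4]>300: p=W[l==i]; print(s[i],cv2.minAreaRect((p[:,:2]*1000).astype(np.float32)),p[:,2].mean())
go((.4648,.390,.015),88.5)
E
```

```text
[ 298  123   44   97 4078] ((464.6929626464844, 391.0765686035156), (37.590145111083984, 87.4393539428711), 88.23805236816406) 0.04440800553932956
t 37.12 p [0.4779 0.3915 0.1806] x [-1.     0.031  0.001] y [ 0.031  1.    -0.001] z [-0.001 -0.001 -1.   ] F [0.76 0.66 0.66] w 0.848
yaw 88.21 roll -0.29 units -0.07 shift mm [ 13.   -1.7 165.6] units [ 0.32 -0.04  4.14]
```

>>> {"name": "play_rows", "arguments": {"rows": [{"dx": 0.32, "dy": -0.02, "dz": 0.3, "roll": 0, "fingers": 0.15}, {"dx": 0, "dy": 0, "dz": 0.8, "roll": 0, "fingers": 0.15}, {"dx": 0, "dy": 0, "dz": 0.9, "roll": 0, "fingers": 0.15}, {"dx": 0, "dy": 0, "dz": 0.9, "roll": 0, "fingers": 0.15}, {"dx": 0, "dy": 0, "dz": 0.6, "roll": 0, "fingers": 0.15}, {"dx": 0, "dy": 0, "dz": 0.4, "roll": 0, "fingers": 0.15}, {"dx": 0, "dy": 0, "dz": 0.2, "roll": 0, "fingers": 0.15}, {"dx": 0, "dy": 0, "dz": 0, "roll": 0, "fingers": 0.15}, {"dx": 0, "dy": 0, "dz": 0, "roll": 0, "fingers": 1}, {"dx": 0, "dy": 0, "dz": 0, "roll": 0, "fingers": 1}, {"dx": 0, "dy": 0, "dz": 0, "roll": 0, "fingers": 1}, {"dx": 0, "dy": 0, "dz": 0, "roll": 0, "fingers": 1}, {"dx": 0, "dy": 0, "dz": 0, "roll": 0, "fingers": 1}, {"dx": 0, "dy": 0, "dz": 0, "roll": 0, "fingers": 1}, {"dx": 0, "dy": 0, "dz": 0, "roll": 0, "fingers": 1}], "grip_force": 80}}

```text
time: 38.37
tool_pos: [0.467, 0.3925, 0.0197]
tcp_rot: [0.046, 3.138, 0.004]
wrist_force: [1.4, 0.3, 6.3]
width: 0.426
```

>>> {"name": "play_rows", "arguments": {"rows": [{"dx": 0, "dy": 0, "dz": -0.04, "roll": 0, "fingers": 1}, {"dx": 0, "dy": 0, "dz": -0.08, "roll": 0, "fingers": 1}, {"dx": 0, "dy": 0, "dz": -0.12, "roll": 0, "fingers": 1}, {"dx": 0, "dy": 0, "dz": -0.16, "roll": 0, "fingers": 1}, {"dx": 0, "dy": 0, "dz": -0.2, "roll": 0, "fingers": 1}, {"dx": 0, "dy": 0, "dz": -0.24, "roll": 0, "fingers": 1}, {"dx": 0, "dy": 0, "dz": -0.28, "roll": 0, "fingers": 1}, {"dx": 0, "dy": 0, "dz": -0.32, "roll": 0, "fingers": 1}, {"dx": 0, "dy": 0, "dz": -0.35, "roll": 0, "fingers": 1}, {"dx": 0, "dy": 0, "dz": -0.35, "roll": 0, "fingers": 1}, {"dx": 0, "dy": 0, "dz": -0.32, "roll": 0, "fingers": 1}, {"dx": 0, "dy": 0, "dz": -0.28, "roll": 0, "fingers": 1}, {"dx": 0, "dy": 0, "dz": -0.24, "roll": 0, "fingers": 1}, {"dx": 0, "dy": 0, "dz": -0.2, "roll": 0, "fingers": 1}, {"dx": 0, "dy": 0, "dz": -0.16, "roll": 0, "fingers": 1}, {"dx": 0, "dy": 0, "dz": -0.12, "roll": 0, "fingers": 1}, {"dx": 0, "dy": 0, "dz": -0.08, "roll": 0, "fingers": 1}, {"dx": 0, "dy": 0, "dz": -0.04, "roll": 0, "fingers": 1}, {"dx": 0, "dy": 0, "dz": 0, "roll": 0, "fingers": 1}, {"dx": 0, "dy": 0, "dz": 0, "roll": 0, "fingers": 1}]}}

```text
time: 40.03
tool_pos: [0.4651, 0.3912, 0.1599]
tcp_rot: [-0.046, -3.14, 0.001]
wrist_force: [0.4, -0.6, -2.9]
width: 0.423
```

```bash
python3 - <<'E'
from h import *
weigh(8)
t=case2w(-.008,0); go((t[0],t[1],.165),100)
E
```

```text
weight F [-0.461 -0.201 -3.585] sd [0.439 0.366 0.428]
t 40.43 p [0.4653 0.3913 0.1603] x [-1.     0.029  0.   ] y [ 0.029  1.    -0.   ] z [-0. -0. -1.] F [-0.41 -0.07 -3.63] w 0.42
yaw 88.31 roll -11.69 units -2.92 shift mm [  40.7 -274.8   -4.7] units [ 1.02 -6.87 -0.12]
```

>>> {"name": "play_rows", "arguments": {"rows": [{"dx": 0, "dy": 0, "dz": 0, "roll": -0.1, "fingers": 1}, {"dx": 0, "dy": 0, "dz": 0, "roll": -0.2, "fingers": 1}, {"dx": 0, "dy": 0, "dz": 0, "roll": -0.3, "fingers": 1}, {"dx": 0, "dy": 0, "dz": 0, "roll": -0.4, "fingers": 1}, {"dx": 0, "dy": 0, "dz": 0, "roll": -0.46, "fingers": 1}, {"dx": 0, "dy": 0, "dz": 0, "roll": -0.46, "fingers": 1}, {"dx": 0, "dy": 0, "dz": 0, "roll": -0.4, "fingers": 1}, {"dx": 0, "dy": 0, "dz": 0, "roll": -0.3, "fingers": 1}, {"dx": 0, "dy": 0, "dz": 0, "roll": -0.2, "fingers": 1}, {"dx": 0, "dy": 0, "dz": 0, "roll": -0.1, "fingers": 1}, {"dx": 0, "dy": 0, "dz": 0, "roll": 0, "fingers": 1}]}}

```text
time: 41.35
tool_pos: [0.4653, 0.3914, 0.1605]
tcp_rot: [-0.274, 3.13, 0.0]
wrist_force: [-0.4, 0.1, -2.8]
width: 0.425
```

>>> {"name": "play_rows", "arguments": {"rows": [{"dx": 0.01, "dy": -0.06, "dz": -0.02, "roll": 0, "fingers": 1}, {"dx": 0.02, "dy": -0.12, "dz": -0.02, "roll": 0, "fingers": 1}, {"dx": 0.03, "dy": -0.18, "dz": -0.02, "roll": 0, "fingers": 1}, {"dx": 0.04, "dy": -0.24, "dz": -0.02, "roll": 0, "fingers": 1}, {"dx": 0.05, "dy": -0.3, "dz": -0.02, "roll": 0, "fingers": 1}, {"dx": 0.05, "dy": -0.36, "dz": -0.02, "roll": 0, "fingers": 1}, {"dx": 0.06, "dy": -0.42, "dz": 0, "roll": 0, "fingers": 1}, {"dx": 0.07, "dy": -0.48, "dz": 0, "roll": 0, "fingers": 1}, {"dx": 0.08, "dy": -0.54, "dz": 0, "roll": 0, "fingers": 1}, {"dx": 0.08, "dy": -0.54, "dz": 0, "roll": 0, "fingers": 1}, {"dx": 0.08, "dy": -0.54, "dz": 0, "roll": 0, "fingers": 1}, {"dx": 0.08, "dy": -0.54, "dz": 0, "roll": 0, "fingers": 1}, {"dx": 0.08, "dy": -0.5, "dz": 0, "roll": 0, "fingers": 1}, {"dx": 0.07, "dy": -0.44, "dz": 0, "roll": 0, "fingers": 1}, {"dx": 0.06, "dy": -0.4, "dz": 0, "roll": 0, "fingers": 1}, {"dx": 0.05, "dy": -0.36, "dz": 0, "roll": 0, "fingers": 1}, {"dx": 0.04, "dy": -0.3, "dz": 0, "roll": 0, "fingers": 1}, {"dx": 0.03, "dy": -0.24, "dz": 0, "roll": 0, "fingers": 1}, {"dx": 0.02, "dy": -0.18, "dz": 0, "roll": 0, "fingers": 1}, {"dx": 0.02, "dy": -0.1, "dz": 0, "roll": 0, "fingers": 1}]}}

```text
time: 43.02
tool_pos: [0.4727, 0.1138, 0.1654]
tcp_rot: [-0.272, 3.13, -0.0]
wrist_force: [-0.0, 0.2, -3.1]
width: 0.424
```

>>> {"name": "play_rows", "arguments": {"rows": [{"dx": 0, "dy": -0.04, "dz": 0, "roll": 0, "fingers": 1}, {"dx": 0, "dy": 0, "dz": 0.05, "roll": 0, "fingers": 1}, {"dx": 0, "dy": 0, "dz": 0.1, "roll": 0, "fingers": 1}, {"dx": 0, "dy": 0, "dz": 0.15, "roll": 0, "fingers": 1}, {"dx": 0, "dy": 0, "dz": 0.2, "roll": 0, "fingers": 1}, {"dx": 0, "dy": 0, "dz": 0.25, "roll": 0, "fingers": 1}, {"dx": 0, "dy": 0, "dz": 0.28, "roll": 0, "fingers": 1}, {"dx": 0, "dy": 0, "dz": 0.28, "roll": 0, "fingers": 1}, {"dx": 0, "dy": 0, "dz": 0.25, "roll": 0, "fingers": 1}, {"dx": 0, "dy": 0, "dz": 0.18, "roll": 0, "fingers": 1}, {"dx": 0, "dy": 0, "dz": 0.12, "roll": 0, "fingers": 1}, {"dx": 0, "dy": 0, "dz": 0.06, "roll": 0, "fingers": 1}, {"dx": 0, "dy": 0, "dz": 0, "roll": 0, "fingers": 1}]}}

```text
time: 44.1
tool_pos: [0.4726, 0.1132, 0.0878]
tcp_rot: [0.273, -3.129, 0.0]
wrist_force: [-0.4, 0.3, -3.1]
width: 0.422
```

```bash
python3 - <<'E'
from h import *
weigh(6); t=case2w(-.008,0); go((t[0],t[1],.085),100)
E
```

```text
weight F [-0.049 -0.158 -3.404] sd [0.802 0.356 0.521]
t 44.4 p [0.4735 0.1134 0.0892] x [-0.985 -0.174 -0.001] y [-0.174  0.985  0.   ] z [ 0.001  0.    -1.   ] F [ 0.31 -0.64 -3.19] w 0.421
yaw 99.99 roll -0.01 units -0.0 shift mm [0.5 0.4 4.2] units [0.01 0.01 0.1 ]
```

Now shake, in batches.

>>> {"name": "play_rows", "arguments": {"rows": [{"dx": 0, "dy": 0, "dz": -0.4, "roll": 0, "fingers": 1}, {"dx": 0, "dy": 0, "dz": -0.8, "roll": 0, "fingers": 1}, {"dx": 0, "dy": 0, "dz": -0.4, "roll": 0, "fingers": 1}, {"dx": 0, "dy": 0, "dz": 0.4, "roll": 0, "fingers": 1}, {"dx": 0, "dy": 0, "dz": 0.8, "roll": 0, "fingers": 1}, {"dx": 0, "dy": 0, "dz": 0.4, "roll": 0, "fingers": 1}, {"dx": 0, "dy": 0, "dz": -0.4, "roll": 0, "fingers": 1}, {"dx": 0, "dy": 0, "dz": -0.8, "roll": 0, "fingers": 1}, {"dx": 0, "dy": 0, "dz": -0.4, "roll": 0, "fingers": 1}, {"dx": 0, "dy": 0, "dz": 0.4, "roll": 0, "fingers": 1}, {"dx": 0, "dy": 0, "dz": 0.8, "roll": 0, "fingers": 1}, {"dx": 0, "dy": 0, "dz": 0.4, "roll": 0, "fingers": 1}, {"dx": 0, "dy": 0, "dz": -0.4, "roll": 0, "fingers": 1}, {"dx": 0, "dy": 0, "dz": -0.8, "roll": 0, "fingers": 1}, {"dx": 0, "dy": 0, "dz": -0.4, "roll": 0, "fingers": 1}, {"dx": 0, "dy": 0, "dz": 0, "roll": 0, "fingers": 1}, {"dx": 0, "dy": 0, "dz": 0, "roll": 0, "fingers": 1}]}}

```text
time: 45.82
tool_pos: [0.4742, 0.1135, 0.1539]
tcp_rot: [-0.273, 3.126, 0.001]
wrist_force: [0.7, 1.0, -3.0]
width: 0.425
```

```bash
python3 -c "
from h import *
st(); weigh(10)"
```

```text
t 45.82 p [0.4742 0.1135 0.1539] x [-0.985 -0.173 -0.004] y [-0.173  0.985  0.   ] z [ 0.004  0.001 -1.   ] F [ 0.7   0.99 -2.98] w 0.425
weight F [-0.06   0.273 -2.895] sd [0.477 0.452 0.417]
```

>>> {"name": "play_rows", "arguments": {"rows": [{"dx": 0, "dy": 0, "dz": 0.4, "roll": 0, "fingers": 1}, {"dx": 0, "dy": 0, "dz": 0.8, "roll": 0, "fingers": 1}, {"dx": 0, "dy": 0, "dz": 0.4, "roll": 0, "fingers": 1}, {"dx": 0, "dy": 0, "dz": -0.4, "roll": 0, "fingers": 1}, {"dx": 0, "dy": 0, "dz": -0.8, "roll": 0, "fingers": 1}, {"dx": 0, "dy": 0, "dz": -0.4, "roll": 0, "fingers": 1}, {"dx": 0, "dy": 0, "dz": 0.4, "roll": 0, "fingers": 1}, {"dx": 0, "dy": 0, "dz": 0.8, "roll": 0, "fingers": 1}, {"dx": 0, "dy": 0, "dz": 0.4, "roll": 0, "fingers": 1}, {"dx": 0, "dy": 0, "dz": -0.4, "roll": 0, "fingers": 1}, {"dx": 0, "dy": 0, "dz": -0.8, "roll": 0, "fingers": 1}, {"dx": 0, "dy": 0, "dz": -0.4, "roll": 0, "fingers": 1}, {"dx": 0, "dy": 0, "dz": 0.4, "roll": 0, "fingers": 1}, {"dx": 0, "dy": 0, "dz": 0.8, "roll": 0, "fingers": 1}, {"dx": 0, "dy": 0, "dz": 0.4, "roll": 0, "fingers": 1}, {"dx": 0, "dy": 0, "dz": -0.4, "roll": 0, "fingers": 1}, {"dx": 0, "dy": 0, "dz": -0.8, "roll": 0, "fingers": 1}, {"dx": 0, "dy": 0, "dz": -0.4, "roll": 0, "fingers": 1}, {"dx": 0, "dy": 0, "dz": 0, "roll": 0, "fingers": 1}, {"dx": 0, "dy": 0, "dz": 0, "roll": 0, "fingers": 1}]}}

```text
time: 47.98
tool_pos: [0.474, 0.1135, 0.1534]
tcp_rot: [-0.273, 3.127, 0.0]
wrist_force: [-0.1, -0.3, -3.4]
width: 0.425
```

>>> {"name": "play_rows", "arguments": {"rows": [{"dx": 0, "dy": 0, "dz": 0.4, "roll": 0, "fingers": 1}, {"dx": 0, "dy": 0, "dz": 0.8, "roll": 0, "fingers": 1}, {"dx": 0, "dy": 0, "dz": 0.4, "roll": 0, "fingers": 1}, {"dx": 0, "dy": 0, "dz": -0.4, "roll": 0, "fingers": 1}, {"dx": 0, "dy": 0, "dz": -0.8, "roll": 0, "fingers": 1}, {"dx": 0, "dy": 0, "dz": -0.4, "roll": 0, "fingers": 1}, {"dx": 0, "dy": 0, "dz": 0.4, "roll": 0, "fingers": 1}, {"dx": 0, "dy": 0, "dz": 0.8, "roll": 0, "fingers": 1}, {"dx": 0, "dy": 0, "dz": 0.4, "roll": 0, "fingers": 1}, {"dx": 0, "dy": 0, "dz": -0.4, "roll": 0, "fingers": 1}, {"dx": 0, "dy": 0, "dz": -0.8, "roll": 0, "fingers": 1}, {"dx": 0, "dy": 0, "dz": -0.4, "roll": 0, "fingers": 1}, {"dx": 0, "dy": 0, "dz": 0.4, "roll": 0, "fingers": 1}, {"dx": 0, "dy": 0, "dz": 0.8, "roll": 0, "fingers": 1}, {"dx": 0, "dy": 0, "dz": 0.4, "roll": 0, "fingers": 1}, {"dx": 0, "dy": 0, "dz": -0.4, "roll": 0, "fingers": 1}, {"dx": 0, "dy": 0, "dz": -0.8, "roll": 0, "fingers": 1}, {"dx": 0, "dy": 0, "dz": -0.4, "roll": 0, "fingers": 1}, {"dx": 0, "dy": 0, "dz": 0, "roll": 0, "fingers": 1}, {"dx": 0, "dy": 0, "dz": 0, "roll": 0, "fingers": 1}]}}

```text
time: 49.65
tool_pos: [0.4727, 0.1132, 0.1517]
tcp_rot: [0.274, -3.13, 0.0]
wrist_force: [-0.2, 0.6, -3.7]
width: 0.422
```

```bash
python3 -c "
from h import *
st(); weigh(10)"
```

```text
t 49.65 p [0.4727 0.1132 0.1517] x [-0.985 -0.174  0.   ] y [-0.174  0.985 -0.   ] z [-0. -0. -1.] F [-0.17  0.63 -3.74] w 0.422
weight F [-0.11   0.095 -3.155] sd [0.308 0.43  0.741]
```

>>> {"name": "play_rows", "arguments": {"rows": [{"dx": 0, "dy": 0, "dz": 0.45, "roll": 0, "fingers": 1}, {"dx": 0, "dy": 0, "dz": 0.85, "roll": 0, "fingers": 1}, {"dx": 0, "dy": 0, "dz": 0.45, "roll": 0, "fingers": 1}, {"dx": 0, "dy": 0, "dz": -0.45, "roll": 0, "fingers": 1}, {"dx": 0, "dy": 0, "dz": -0.85, "roll": 0, "fingers": 1}, {"dx": 0, "dy": 0, "dz": -0.45, "roll": 0, "fingers": 1}, {"dx": 0, "dy": 0, "dz": 0.45, "roll": 0, "fingers": 1}, {"dx": 0, "dy": 0, "dz": 0.85, "roll": 0, "fingers": 1}, {"dx": 0, "dy": 0, "dz": 0.45, "roll": 0, "fingers": 1}, {"dx": 0, "dy": 0, "dz": -0.45, "roll": 0, "fingers": 1}, {"dx": 0, "dy": 0, "dz": -0.85, "roll": 0, "fingers": 1}, {"dx": 0, "dy": 0, "dz": -0.45, "roll": 0, "fingers": 1}, {"dx": 0, "dy": 0, "dz": 0.45, "roll": 0, "fingers": 1}, {"dx": 0, "dy": 0, "dz": 0.85, "roll": 0, "fingers": 1}, {"dx": 0, "dy": 0, "dz": 0.45, "roll": 0, "fingers": 1}, {"dx": 0, "dy": 0, "dz": -0.45, "roll": 0, "fingers": 1}, {"dx": 0, "dy": 0, "dz": -0.85, "roll": 0, "fingers": 1}, {"dx": 0, "dy": 0, "dz": -0.45, "roll": 0, "fingers": 1}, {"dx": 0, "dy": 0, "dz": 0, "roll": 0, "fingers": 1}, {"dx": 0, "dy": 0, "dz": 0, "roll": 0, "fingers": 1}]}}

```text
time: 51.82
tool_pos: [0.4742, 0.1135, 0.1537]
tcp_rot: [-0.273, 3.126, 0.001]
wrist_force: [-0.9, 0.0, -3.3]
width: 0.423
```

>>> {"name": "play_rows", "arguments": {"rows": [{"dx": 0, "dy": 0.15, "dz": -0.3, "roll": 0, "fingers": 1}, {"dx": 0, "dy": 0.3, "dz": -0.3, "roll": 0, "fingers": 1}, {"dx": 0, "dy": 0.4, "dz": -0.3, "roll": 0, "fingers": 1}, {"dx": 0, "dy": 0.4, "dz": -0.1, "roll": 0, "fingers": 1}, {"dx": 0, "dy": 0.4, "dz": 0, "roll": 0, "fingers": 1}, {"dx": 0, "dy": 0.4, "dz": 0, "roll": 0, "fingers": 1}, {"dx": 0, "dy": 0.35, "dz": 0, "roll": 0, "fingers": 1}, {"dx": 0, "dy": 0.25, "dz": 0, "roll": 0, "fingers": 1}, {"dx": 0, "dy": 0.1, "dz": 0, "roll": 0, "fingers": 1}, {"dx": 0, "dy": 0, "dz": 0, "roll": 0, "fingers": 1}, {"dx": 0, "dy": 0, "dz": 0, "roll": 0, "fingers": 1}]}}

```text
time: 52.73
tool_pos: [0.4536, 0.2216, 0.1923]
tcp_rot: [0.275, -3.129, 0.001]
wrist_force: [-0.4, 0.3, -2.9]
width: 0.425
```

```bash
python3 - <<'E'
from h import *
st(); weigh(12)
a=cam('wrist')['pixels']; c=cam('top'); b=c['pixels'][165:235,215:325]; s=cam('scene')['pixels'][150:240,220:340]
im=np.hstack([a[:400,:320],np.vstack([cv2.resize(b,(320,200)),cv2.resize(s,(320,200))])])[...,::-1]; cv2.imwrite('pics/w8.png',im)
E
```

```text
t 52.73 p [0.4536 0.2216 0.1923] x [-0.985 -0.174  0.001] y [-0.174  0.985 -0.001] z [-0.    -0.001 -1.   ] F [-0.41  0.33 -2.94] w 0.425
weight F [-0.186  0.103 -2.964] sd [0.459 0.364 0.468]
```

View pics/w8.png

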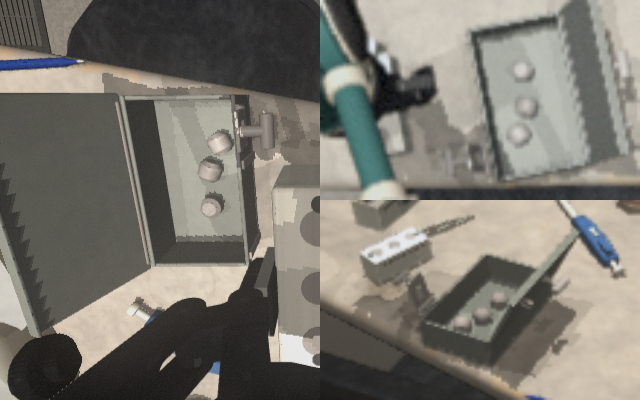

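>>> {"name": "play_rows", "arguments": {"rows": [{"dx": 0, "dy": -0.15, "dz": 0, "roll": 0, "fingers": 1}, {"dx": 0, "dy": -0.3, "dz": 0, "roll": 0, "fingers": 1}, {"dx": 0, "dy": -0.4, "dz": 0, "roll": 0, "fingers": 1}, {"dx": 0, "dy": -0.4, "dz": 0, "roll": 0, "fingers": 1}, {"dx": 0, "dy": -0.4, "dz": 0, "roll": 0, "fingers": 1}, {"dx": 0, "dy": -0.4, "dz": 0, "roll": 0, "fingers": 1}, {"dx": 0, "dy": -0.35, "dz": 0.1, "roll": 0, "fingers": 1}, {"dx": 0, "dy": -0.25, "dz": 0.3, "roll": 0, "fingers": 1}, {"dx": 0, "dy": -0.1, "dz": 0.4, "roll": 0, "fingers": 1}, {"dx": 0, "dy": 0, "dz": 0.2, "roll": 0, "fingers": 1}, {"dx": 0, "dy": 0, "dz": 0, "roll": 0, "fingers": 1}]}}

```text
time: 54.4
tool_pos: [0.4706, 0.1123, 0.1494]
tcp_rot: [0.271, -3.124, 0.001]
wrist_force: [0.0, 0.3, -3.5]
width: 0.42
```

>>> {"name": "play_rows", "arguments": {"rows": [{"dx": 0, "dy": 0, "dz": 0.45, "roll": 0, "fingers": 1}, {"dx": 0, "dy": 0, "dz": 0.85, "roll": 0, "fingers": 1}, {"dx": 0, "dy": 0, "dz": 0.45, "roll": 0, "fingers": 1}, {"dx": 0, "dy": 0, "dz": -0.45, "roll": 0, "fingers": 1}, {"dx": 0, "dy": 0, "dz": -0.85, "roll": 0, "fingers": 1}, {"dx": 0, "dy": 0, "dz": -0.45, "roll": 0, "fingers": 1}, {"dx": 0, "dy": 0, "dz": 0.45, "roll": 0, "fingers": 1}, {"dx": 0, "dy": 0, "dz": 0.85, "roll": 0, "fingers": 1}, {"dx": 0, "dy": 0, "dz": 0.45, "roll": 0, "fingers": 1}, {"dx": 0, "dy": 0, "dz": -0.45, "roll": 0, "fingers": 1}, {"dx": 0, "dy": 0, "dz": -0.85, "roll": 0, "fingers": 1}, {"dx": 0, "dy": 0, "dz": -0.45, "roll": 0, "fingers": 1}, {"dx": 0, "dy": 0, "dz": 0.45, "roll": 0, "fingers": 1}, {"dx": 0, "dy": 0, "dz": 0.85, "roll": 0, "fingers": 1}, {"dx": 0, "dy": 0, "dz": 0.45, "roll": 0, "fingers": 1}, {"dx": 0, "dy": 0, "dz": -0.45, "roll": 0, "fingers": 1}, {"dx": 0, "dy": 0, "dz": -0.85, "roll": 0, "fingers": 1}, {"dx": 0, "dy": 0, "dz": -0.45, "roll": 0, "fingers": 1}, {"dx": 0, "dy": 0, "dz": 0, "roll": 0, "fingers": 1}, {"dx": 0, "dy": 0, "dz": 0, "roll": 0, "fingers": 1}]}}

```text
time: 56.07
tool_pos: [0.4742, 0.1139, 0.1539]
tcp_rot: [-0.274, 3.126, 0.001]
wrist_force: [0.0, 0.2, -3.4]
width: 0.422
```

```bash
python3 - <<'E'
from h import *
weigh(12); blocks()
go((.463,.390,.19),100)
E
```

```text
weight F [-0.191 -0.131 -3.092] sd [0.451 0.511 0.518]
top c [548.9 483.9] size [  9.2 142.9] long-axis deg 167.3 z 0.047
top c [479.5 294.1] size [24.5 54.1] long-axis deg 170.7 z 0.044
scene c [569.  479.3] size [ 11.7 101.7] long-axis deg 170.2 z 0.048
scene c [495.6 282.5] size [40.3 89.9] long-axis deg 172.9 z 0.044
t 56.77 p [0.4729 0.1133 0.1524] x [-0.985 -0.173  0.   ] y [-0.173  0.985 -0.   ] z [-0. -0. -1.] F [-0.45 -0.3  -3.47] w 0.421
yaw 99.99 roll -0.01 units -0.0 shift mm [-38.3 274.3 -37.6] units [-0.96  6.86 -0.94]
```

Block empty (no further loss). Return it to its old spot.

>>> {"name": "play_rows", "arguments": {"rows": [{"dx": 0, "dy": 0.1, "dz": -0.3, "roll": 0, "fingers": 1}, {"dx": 0, "dy": 0.3, "dz": -0.4, "roll": 0, "fingers": 1}, {"dx": -0.1, "dy": 0.5, "dz": -0.24, "roll": 0, "fingers": 1}, {"dx": -0.1, "dy": 0.7, "dz": 0, "roll": 0, "fingers": 1}, {"dx": -0.1, "dy": 0.8, "dz": 0, "roll": 0, "fingers": 1}, {"dx": -0.1, "dy": 0.8, "dz": 0, "roll": 0, "fingers": 1}, {"dx": -0.1, "dy": 0.8, "dz": 0, "roll": 0, "fingers": 1}, {"dx": -0.1, "dy": 0.8, "dz": 0, "roll": 0, "fingers": 1}, {"dx": -0.1, "dy": 0.7, "dz": 0, "roll": 0, "fingers": 1}, {"dx": -0.1, "dy": 0.6, "dz": 0, "roll": 0, "fingers": 1}, {"dx": -0.1, "dy": 0.4, "dz": 0, "roll": 0, "fingers": 1}, {"dx": -0.06, "dy": 0.26, "dz": 0, "roll": 0, "fingers": 1}, {"dx": 0, "dy": 0.1, "dz": 0, "roll": 0, "fingers": 1}, {"dx": 0, "dy": 0, "dz": 0, "roll": 0.5, "fingers": 1}, {"dx": 0, "dy": 0, "dz": 0, "roll": 0.8, "fingers": 1}, {"dx": 0, "dy": 0, "dz": 0, "roll": 0.8, "fingers": 1}, {"dx": 0, "dy": 0, "dz": 0, "roll": 0.5, "fingers": 1}, {"dx": 0, "dy": 0, "dz": 0, "roll": 0.3, "fingers": 1}, {"dx": 0, "dy": 0, "dz": 0, "roll": 0, "fingers": 1}, {"dx": 0, "dy": 0, "dz": 0, "roll": 0, "fingers": 1}]}}

```text
time: 58.43
tool_pos: [0.4633, 0.3894, 0.1901]
tcp_rot: [-0.044, -3.141, 0.001]
wrist_force: [-0.2, -0.5, -2.7]
width: 0.424
```

```bash
python3 -c "
from h import *
go((.464,.391,.0205),88.5)"
```

```text
t 58.43 p [0.4633 0.3894 0.1901] x [-1.     0.028  0.   ] y [ 0.028  1.    -0.   ] z [-0. -0. -1.] F [-0.16 -0.51 -2.68] w 0.424
yaw 88.39 roll -0.11 units -0.03 shift mm [ -0.7   1.7 169.6] units [-0.02  0.04  4.24]
```

>>> {"name": "play_rows", "arguments": {"rows": [{"dx": 0, "dy": 0, "dz": 0.3, "roll": 0, "fingers": 1}, {"dx": 0, "dy": 0, "dz": 0.6, "roll": 0, "fingers": 1}, {"dx": 0, "dy": 0, "dz": 0.8, "roll": 0, "fingers": 1}, {"dx": 0, "dy": 0, "dz": 0.8, "roll": 0, "fingers": 1}, {"dx": 0, "dy": 0, "dz": 0.7, "roll": 0, "fingers": 1}, {"dx": 0, "dy": 0, "dz": 0.5, "roll": 0, "fingers": 1}, {"dx": 0, "dy": 0, "dz": 0.26, "roll": 0, "fingers": 1}, {"dx": 0, "dy": 0, "dz": 0.16, "roll": 0, "fingers": 1}, {"dx": 0, "dy": 0, "dz": 0.1, "roll": 0, "fingers": 1}, {"dx": 0, "dy": 0, "dz": 0.05, "roll": 0, "fingers": 1}, {"dx": 0, "dy": 0, "dz": 0, "roll": 0, "fingers": 1}]}}

```text
time: 59.35
tool_pos: [0.464, 0.3908, 0.0203]
tcp_rot: [0.044, 3.14, 0.002]
wrist_force: [-0.1, -0.0, -3.3]
width: 0.424
```

>>> {"name": "play_rows", "arguments": {"rows": [{"dx": 0, "dy": 0, "dz": 0, "roll": 0, "fingers": 0.3}, {"dx": 0, "dy": 0, "dz": 0, "roll": 0, "fingers": 0.3}, {"dx": 0, "dy": 0, "dz": 0, "roll": 0, "fingers": 0.3}, {"dx": 0, "dy": 0, "dz": -0.3, "roll": 0, "fingers": 0.3}, {"dx": 0, "dy": 0, "dz": -0.7, "roll": 0, "fingers": 0.3}, {"dx": 0, "dy": 0, "dz": -0.9, "roll": 0, "fingers": 0.4}, {"dx": 0, "dy": 0, "dz": -0.9, "roll": 0, "fingers": 0.4}, {"dx": 0, "dy": 0, "dz": -0.9, "roll": 0, "fingers": 0.4}, {"dx": 0, "dy": 0, "dz": -0.8, "roll": 0, "fingers": 0.4}, {"dx": 0, "dy": 0, "dz": 0, "roll": 0, "fingers": 0.4}, {"dx": 0, "dy": 0, "dz": 0, "roll": 0, "fingers": 0.4}]}}

```text
time: 60.27
tool_pos: [0.4651, 0.3917, 0.2045]
tcp_rot: [0.044, 3.135, 0.008]
wrist_force: [0.6, 0.3, -1.4]
width: 0.599
```

```bash
python3 -c "
from h import *
weigh(4);blocks();lid()
t=case2w(.09,.004);go((t[0],t[1],.22),10)"
```

```text
weight F [-0.095 -0.203 -0.601] sd [0.578 0.579 0.499]
top c [575.7 478.5] size [ 4.9 86.6] long-axis deg 172.6 z 0.048
top c [494.3 284.5] size [37.6 87.4] long-axis deg 170.6 z 0.044
top c [461.6 389.8] size [39.3 86.2] long-axis deg 178.2 z 0.044
scene c [547.5 483.5] size [ 13.8 142.2] long-axis deg 167.1 z 0.048
scene c [462.9 388.2] size [89.8 42.9] long-axis deg 2.2 z 0.044
scene c [495.5 283.2] size [40.8 89.8] long-axis deg 171.1 z 0.044
lid z 0.08 [0.0547 0.0577 0.0606]
lid z 0.1 [0.0624 0.0655 0.0684]
lid z 0.12 [0.0701 0.0741 0.1018]
lid z 0.14 [0.0774 0.0844 0.0887]
t 60.62 p [0.4623 0.3895 0.1975] x [-1.     0.028  0.002] y [ 0.028  1.    -0.002] z [-0.002 -0.002 -1.   ] F [ 0.01 -1.    0.63] w 0.599
yaw 88.39 roll 78.39 units 19.6 shift mm [-371.6  -33.5  -21.9] units [-9.29 -0.84 -0.55]
```

>>> {"name": "play_rows", "arguments": {"rows": [{"dx": 0, "dy": 0, "dz": -0.2, "roll": 1, "fingers": 1}, {"dx": 0, "dy": 0, "dz": -0.2, "roll": 1, "fingers": 1}, {"dx": 0, "dy": 0, "dz": -0.2, "roll": 1, "fingers": 1}, {"dx": 0, "dy": 0, "dz": 0, "roll": 1, "fingers": 1}, {"dx": 0, "dy": 0, "dz": 0, "roll": 1, "fingers": 1}, {"dx": 0, "dy": 0, "dz": 0, "roll": 1, "fingers": 1}, {"dx": 0, "dy": 0, "dz": 0, "roll": 1, "fingers": 1}, {"dx": 0, "dy": 0, "dz": 0, "roll": 1, "fingers": 1}, {"dx": 0, "dy": 0, "dz": 0, "roll": 1, "fingers": 1}, {"dx": 0, "dy": 0, "dz": 0, "roll": 1, "fingers": 1}, {"dx": 0, "dy": 0, "dz": 0, "roll": 1, "fingers": 1}, {"dx": 0, "dy": 0, "dz": 0, "roll": 1, "fingers": 1}, {"dx": 0, "dy": 0, "dz": 0, "roll": 1, "fingers": 1}, {"dx": 0, "dy": 0, "dz": 0, "roll": 1, "fingers": 1}, {"dx": 0, "dy": 0, "dz": 0, "roll": 1, "fingers": 1}, {"dx": 0, "dy": 0, "dz": 0, "roll": 1, "fingers": 1}, {"dx": 0, "dy": 0, "dz": 0, "roll": 1, "fingers": 1}, {"dx": 0, "dy": 0, "dz": 0, "roll": 1, "fingers": 1}, {"dx": 0, "dy": 0, "dz": 0, "roll": 1, "fingers": 1}, {"dx": 0, "dy": 0, "dz": 0, "roll": 0.6, "fingers": 1}]}}

```text
time: 62.28
tool_pos: [0.4627, 0.3899, 0.2221]
tcp_rot: [-2.023, -2.403, 0.003]
wrist_force: [-0.3, 0.3, -0.6]
width: 0.0
```

```bash
python3 -c "
from h import *
t=case2w(.12,-.04);go((t[0],t[1],.225),10)"
```

```text
t 62.28 p [0.4627 0.3899 0.2221] x [-0.17   0.985 -0.001] y [ 0.985  0.17  -0.002] z [-0.002 -0.001 -1.   ] F [-0.29  0.32 -0.6 ] w 0.0
yaw 9.81 roll -0.19 units -0.05 shift mm [-401.8  -78.    -2.4] units [-10.04  -1.95  -0.06]
```

>>> {"name": "play_rows", "arguments": {"rows": [{"dx": -0.4, "dy": -0.1, "dz": 0, "roll": -0.05, "fingers": 1}, {"dx": -0.8, "dy": -0.2, "dz": 0, "roll": 0, "fingers": 1}, {"dx": -0.9, "dy": -0.2, "dz": 0, "roll": 0, "fingers": 1}, {"dx": -0.9, "dy": -0.2, "dz": 0, "roll": 0, "fingers": 1}, {"dx": -0.9, "dy": -0.2, "dz": 0, "roll": 0, "fingers": 1}, {"dx": -0.9, "dy": -0.2, "dz": 0, "roll": 0, "fingers": 1}, {"dx": -0.9, "dy": -0.2, "dz": 0, "roll": 0, "fingers": 1}, {"dx": -0.9, "dy": -0.2, "dz": 0, "roll": 0, "fingers": 1}, {"dx": -0.9, "dy": -0.2, "dz": 0, "roll": 0, "fingers": 1}, {"dx": -0.9, "dy": -0.2, "dz": 0, "roll": 0, "fingers": 1}, {"dx": -0.9, "dy": -0.05, "dz": 0, "roll": 0, "fingers": 1}, {"dx": -0.64, "dy": 0, "dz": 0, "roll": 0, "fingers": 1}, {"dx": 0, "dy": 0, "dz": 0, "roll": 0, "fingers": 1}, {"dx": 0, "dy": 0, "dz": 0.6, "roll": 0, "fingers": 1}, {"dx": 0, "dy": 0, "dz": 0.8, "roll": 0, "fingers": 1}, {"dx": 0, "dy": 0, "dz": 0.6, "roll": 0, "fingers": 1}, {"dx": 0, "dy": 0, "dz": 0.3, "roll": 0, "fingers": 1}, {"dx": 0, "dy": 0, "dz": 0, "roll": 0, "fingers": 1}, {"dx": 0, "dy": 0, "dz": 0, "roll": 0, "fingers": 1}]}}

```text
time: 63.87
tool_pos: [0.4553, -0.0147, 0.1303]
tcp_rot: [-2.013, -2.409, 0.003]
wrist_force: [0.1, -0.6, 0.8]
width: -0.002
```

```bash
python3 - <<'E'
from h import *
s=st(); print(k(np.array(s['tool_pos'])))
prev=None
for phi in np.radians([100,90,80,70,60,50,40,30,20,10,0]):
    x=.048-.075*np.cos(phi)+.011; z=.060+.075*np.sin(phi)
    print(round(np.degrees(phi)),round(x,4),round(z,4))
E
```

```text
t 63.87 p [ 0.4553 -0.0147  0.1303] x [-0.178  0.984  0.001] y [ 0.984  0.178 -0.003] z [-0.003  0.    -1.   ] F [ 0.06 -0.62  0.77] w -0.002
[[ 0.11537984 -0.03962331  0.1302854 ]]
100 0.072 0.1339
90 0.059 0.135
80 0.046 0.1339
70 0.0333 0.1305
60 0.0215 0.125
50 0.0108 0.1175
40 0.0015 0.1082
30 -0.006 0.0975
20 -0.0115 0.0857
10 -0.0149 0.073
0 -0.016 0.06
```

>>> {"name": "play_rows", "arguments": {"rows": [{"dx": 0.25, "dy": 0, "dz": 0, "roll": 0, "fingers": 1}, {"dx": 0.25, "dy": 0, "dz": 0, "roll": 0, "fingers": 1}, {"dx": 0.25, "dy": 0, "dz": 0, "roll": 0, "fingers": 1}, {"dx": 0.25, "dy": 0, "dz": 0, "roll": 0, "fingers": 1}, {"dx": 0.25, "dy": 0, "dz": 0, "roll": 0, "fingers": 1}, {"dx": 0.25, "dy": 0, "dz": 0, "roll": 0, "fingers": 1}, {"dx": 0.25, "dy": 0, "dz": 0, "roll": 0, "fingers": 1}, {"dx": 0.3, "dy": 0, "dz": 0, "roll": 0, "fingers": 1}, {"dx": 0.15, "dy": 0, "dz": 0.07, "roll": 0, "fingers": 1}, {"dx": 0.15, "dy": 0, "dz": 0.07, "roll": 0, "fingers": 1}, {"dx": 0.13, "dy": 0, "dz": 0.1, "roll": 0, "fingers": 1}, {"dx": 0.13, "dy": 0, "dz": 0.1, "roll": 0, "fingers": 1}, {"dx": 0, "dy": 0, "dz": 0, "roll": 0, "fingers": 1}]}}

```text
time: 64.95
tool_pos: [0.438, 0.0889, 0.1168]
tcp_rot: [-2.015, -2.41, -0.001]
wrist_force: [1.6, 0.8, -0.7]
width: 0.001
```

```bash
python3 - <<'E'
from h import *
s=st(); print(k(np.array(s['tool_pos'])))
q=k(pts(cam('top')))
for y in (-.06,.05):
    a=q[(abs(q[:,1]-y)<.012)&(abs(q[:,0])<.06)&(q[:,2]>.05)&(q[:,2]<.16)]
    for x in np.arange(-.05,.06,.02):
        b=a[abs(a[:,0]-x)<.006]; print(y,round(x,2),len(b),np.median(b[:,2]).round(3) if len(b) else '')
E
```

```text
t 64.95 p [0.438  0.0889 0.1168] x [-0.177  0.984  0.001] y [ 0.984  0.177 -0.   ] z [-0.     0.001 -1.   ] F [ 1.64  0.82 -0.72] w 0.001
[[ 0.01038973 -0.03869425  0.116822  ]]
-0.06 -0.05 36 0.063
-0.06 -0.03 0 
-0.06 -0.01 4 0.131
-0.06 0.01 0 
-0.06 0.03 0 
-0.06 0.05 3 0.058
0.05 -0.05 0 
0.05 -0.03 0 
0.05 -0.01 4 0.129
0.05 0.01 0 
0.05 0.03 0 
0.05 0.05 0
```

>>> {"name": "play_rows", "arguments": {"rows": [{"dx": 0.12, "dy": 0, "dz": 0.12, "roll": 0, "fingers": 1}, {"dx": 0.11, "dy": 0, "dz": 0.12, "roll": 0, "fingers": 1}, {"dx": 0.1, "dy": 0, "dz": 0.13, "roll": 0, "fingers": 1}, {"dx": 0.09, "dy": 0, "dz": 0.14, "roll": 0, "fingers": 1}, {"dx": 0.07, "dy": 0, "dz": 0.15, "roll": 0, "fingers": 1}, {"dx": 0.07, "dy": 0, "dz": 0.15, "roll": 0, "fingers": 1}, {"dx": 0.05, "dy": 0, "dz": 0.16, "roll": 0, "fingers": 1}, {"dx": 0.04, "dy": 0, "dz": 0.16, "roll": 0, "fingers": 1}, {"dx": 0.02, "dy": 0, "dz": 0.12, "roll": 0, "fingers": 1}, {"dx": 0, "dy": 0, "dz": 0.1, "roll": 0, "fingers": 1}, {"dx": 0, "dy": 0, "dz": 0.05, "roll": 0, "fingers": 1}, {"dx": 0, "dy": 0, "dz": 0, "roll": 0, "fingers": 1}]}}

```text
time: 66.0
tool_pos: [0.433, 0.114, 0.0613]
tcp_rot: [-2.015, -2.409, 0.002]
wrist_force: [-0.2, -0.1, 0.5]
width: 0.0
```

```bash
cat >> h.py <<'E'
def lidz():
  for n in('scene','top'):
    q=k(pts(cam(n)))
    for x in (-.04,-.02,.02,.04):
        b=q[(abs(q[:,0]-x)<.005)&(q[:,1]>.03)&(q[:,1]<.075)&(q[:,2]>-.01)&(q[:,2]<.12)]; print(n,x,len(b),np.median(b[:,2]).round(4) if len(b) else '')
E
python3 - <<'E'
from h import *
s=st(); print(k(np.array(s['tool_pos']))); lidz()
E
```

```text
t 66.0 p [0.433  0.114  0.0613] x [-0.177  0.984 -0.   ] y [ 0.984  0.177 -0.001] z [-0.001 -0.    -1.   ] F [-0.18 -0.09  0.45] w 0.0
[[-0.01522615 -0.03924753  0.06126252]]
scene -0.04 12 0.0608
scene -0.02 30 0.0616
scene 0.02 30 0.0611
scene 0.04 28 0.0616
top -0.04 18 0.0612
top -0.02 16 0.0612
top 0.02 23 0.0604
top 0.04 54 0.0614
```

>>> {"name": "play_rows", "arguments": {"rows": [{"dx": 0, "dy": 0, "dz": 0.05, "roll": 0, "fingers": 1}, {"dx": 0, "dy": 0, "dz": 0.04, "roll": 0, "fingers": 1}, {"dx": 0, "dy": 0, "dz": 0, "roll": 0, "fingers": 1}, {"dx": 0, "dy": 0, "dz": -0.4, "roll": 0, "fingers": 1}, {"dx": 0, "dy": 0, "dz": -0.8, "roll": 0, "fingers": 0.4}, {"dx": 0, "dy": 0, "dz": -0.9, "roll": 0, "fingers": 0.4}, {"dx": 0, "dy": 0, "dz": -0.8, "roll": 0, "fingers": 0.4}, {"dx": 0, "dy": 0, "dz": 0, "roll": 0, "fingers": 0.4}, {"dx": 0, "dy": 0, "dz": 0, "roll": 0, "fingers": 0.4}]}}

```text
time: 66.85
tool_pos: [0.4355, 0.1145, 0.1767]
tcp_rot: [2.013, 2.407, 0.007]
wrist_force: [0.6, -0.5, -0.7]
width: 0.601
```

```bash
python3 - <<'E'
from h import *
lidz()
W=pts(cam('wrist')); q=k(W)
a=q[(q[:,0]<-.06)&(q[:,0]>-.12)&(abs(q[:,1]+.055)<.03)&(q[:,2]>.08)&(q[:,2]<.14)]
print('hasp pull',len(a),a.mean(0).round(4),np.percentile(a,[2,98],axis=0).round(4))
go((.405,.1832,.15),10)
E
```

```text
scene -0.04 18 0.0612
scene -0.02 26 0.0615
scene 0.02 27 0.0612
scene 0.04 26 0.0615
top -0.04 0 
top -0.02 0 
top 0.02 19 0.0615
top 0.04 54 0.0615
hasp pull 1037 [-0.0741 -0.0554  0.1084] [[-0.0843 -0.067   0.1036]
 [-0.0602 -0.0439  0.1121]]
t 67.0 p [0.4322 0.1138 0.1725] x [-0.177  0.984 -0.   ] y [ 0.984  0.177 -0.003] z [-0.003 -0.001 -1.   ] F [-0.11 -0.34 -0.38] w 0.599
yaw 10.18 roll 0.18 units 0.05 shift mm [ 73.  -14.7  22.5] units [ 1.83 -0.37  0.56]
```

>>> {"name": "play_rows", "arguments": {"rows": [{"dx": 0.5, "dy": -0.15, "dz": 0, "roll": 0.04, "fingers": 0.4}, {"dx": 0.6, "dy": -0.16, "dz": 0, "roll": 0, "fingers": 0.4}, {"dx": 0.51, "dy": -0.06, "dz": 0.1, "roll": 0, "fingers": 0.4}, {"dx": 0, "dy": 0, "dz": 0.46, "roll": 0, "fingers": 0.4}, {"dx": 0, "dy": 0, "dz": 0, "roll": 0, "fingers": 0.4}, {"dx": 0, "dy": 0, "dz": 0, "roll": 0, "fingers": 0.4}]}}

```text
time: 67.5
tool_pos: [0.4053, 0.1742, 0.1491]
tcp_rot: [-2.016, -2.406, 0.009]
wrist_force: [-0.0, 0.4, 1.1]
width: 0.6
```

```bash
python3 - <<'E'
from h import *
t=case2w(-.0793,-.0554); go((t[0],t[1],.097),10)
a0,b0=-.023,.043; prev=(a0,b0)
for th in np.arange(.14,1.69,.14):
    x=a0*np.cos(th)+b0*np.sin(th); z=-a0*np.sin(th)+b0*np.cos(th)
    print(round(th,2),'dx',round(-(x-prev[0])*25,2),'dz',round(-(z-prev[1])*25,2)); prev=(x,z)
E
```

```text
t 67.5 p [0.4053 0.1742 0.1491] x [-0.175  0.985 -0.001] y [ 0.985  0.175 -0.006] z [-0.006 -0.002 -1.   ] F [-0.03  0.44  1.1 ] w 0.6
yaw 10.07 roll 0.07 units 0.02 shift mm [-0.   1.  52.1] units [-0.    0.03  1.3 ]
0.14 dx -0.16 dz -0.07
0.28 dx -0.16 dz -0.05
0.42 dx -0.17 dz -0.02
0.56 dx -0.17 dz -0.0
0.7 dx -0.17 dz 0.02
0.84 dx -0.16 dz 0.05
0.98 dx -0.16 dz 0.07
1.12 dx -0.14 dz 0.09
1.26 dx -0.13 dz 0.11
1.4 dx -0.11 dz 0.13
1.54 dx -0.1 dz 0.14
1.68 dx -0.07 dz 0.15
```

>>> {"name": "play_rows", "arguments": {"rows": [{"dx": 0, "dy": 0, "dz": 0.5, "roll": 0, "fingers": 0.4}, {"dx": 0, "dy": 0.02, "dz": 0.5, "roll": 0, "fingers": 0.4}, {"dx": 0, "dy": 0, "dz": 0.3, "roll": 0, "fingers": 0.4}, {"dx": 0, "dy": 0, "dz": 0, "roll": 0, "fingers": 0.4}, {"dx": 0, "dy": 0, "dz": 0, "roll": 0, "fingers": 1}, {"dx": 0, "dy": 0, "dz": 0, "roll": 0, "fingers": 1}, {"dx": 0, "dy": 0, "dz": 0, "roll": 0, "fingers": 1}, {"dx": 0, "dy": 0, "dz": 0, "roll": 0, "fingers": 1}, {"dx": 0, "dy": 0, "dz": 0, "roll": 0, "fingers": 1}], "grip_force": 30}}

```text
time: 68.25
tool_pos: [0.4065, 0.1752, 0.1004]
tcp_rot: [-2.018, -2.404, 0.004]
wrist_force: [-6.1, 0.0, 3.3]
width: 0.266
```

>>> {"name": "play_rows", "arguments": {"rows": [{"dx": -0.16, "dy": 0, "dz": -0.07, "roll": 0, "fingers": 1}, {"dx": -0.16, "dy": 0, "dz": -0.05, "roll": 0, "fingers": 1}, {"dx": -0.17, "dy": 0, "dz": -0.02, "roll": 0, "fingers": 1}, {"dx": -0.17, "dy": 0, "dz": 0, "roll": 0, "fingers": 1}, {"dx": -0.17, "dy": 0, "dz": 0.02, "roll": 0, "fingers": 1}, {"dx": -0.16, "dy": 0, "dz": 0.05, "roll": 0, "fingers": 1}, {"dx": -0.16, "dy": 0, "dz": 0.07, "roll": 0, "fingers": 1}, {"dx": -0.14, "dy": 0, "dz": 0.09, "roll": 0, "fingers": 1}, {"dx": -0.13, "dy": 0, "dz": 0.11, "roll": 0, "fingers": 1}, {"dx": -0.11, "dy": 0, "dz": 0.13, "roll": 0, "fingers": 1}, {"dx": -0.1, "dy": 0, "dz": 0.14, "roll": 0, "fingers": 1}, {"dx": -0.07, "dy": 0, "dz": 0.15, "roll": 0, "fingers": 1}, {"dx": 0, "dy": 0, "dz": 0, "roll": 0, "fingers": 1}]}}

```text
time: 69.33
tool_pos: [0.4196, 0.1049, 0.0764]
tcp_rot: [2.016, 2.407, -0.009]
wrist_force: [-7.2, -13.3, 13.2]
width: 0.261
```

```bash
python3 - <<'E'
from h import *
s=st(); print(k(np.array(s['tool_pos'])))
E
```

```text
t 69.33 p [0.4196 0.1049 0.0764] x [-0.176  0.984 -0.005] y [ 0.984  0.176 -0.003] z [-0.002 -0.006 -1.   ] F [ -7.16 -13.35  13.16] w 0.261
[[-0.00861655 -0.05398577  0.07636553]]
```

>>> {"name": "play_rows", "arguments": {"rows": [{"dx": 0, "dy": 0, "dz": 0, "roll": 0, "fingers": 0.5}, {"dx": 0, "dy": 0, "dz": 0, "roll": 0, "fingers": 0.5}, {"dx": 0, "dy": 0, "dz": 0, "roll": 0, "fingers": 0.5}, {"dx": 0, "dy": 0, "dz": -0.3, "roll": 0, "fingers": 0.5}, {"dx": 0, "dy": 0, "dz": -0.7, "roll": 0, "fingers": 0.5}, {"dx": 0, "dy": 0, "dz": -0.8, "roll": 0, "fingers": 0.5}, {"dx": 0, "dy": 0, "dz": -0.6, "roll": 0, "fingers": 1}, {"dx": 0, "dy": 0, "dz": 0, "roll": 0, "fingers": 1}, {"dx": 0, "dy": 0, "dz": 0, "roll": 0, "fingers": 1}]}}

```text
time: 70.08
tool_pos: [0.4222, 0.1088, 0.1733]
tcp_rot: [2.016, 2.405, 0.007]
wrist_force: [0.6, -0.3, -0.2]
width: 0.085
```

```bash
cat >> h.py <<'E'
def pulls():
    W=pts(cam('wrist')); z=W[...,2]; q=k(W).reshape(W.shape)
    for nm,y0,x0 in(('hasp',-.055,-.006),('lid',.005,-.021)):
        m=(z>.078)&(z<.11)&(abs(q[...,0]-x0)<.02)&(abs(q[...,1]-y0)<.02); a=q[m]
        print(nm,len(a),a.mean(0).round(4),'top',np.percentile(a[:,2],98).round(4))
E
python3 - <<'E'
from h import *
pulls(); t=case2w(-.006,-.055); go((t[0],t[1],.0895),10)
E
```

```text
hasp 444 [-0.0129 -0.055   0.0966] top 0.0987
lid 596 [-0.0218  0.0038  0.0877] top 0.0902
t 70.13 p [0.4208 0.1085 0.1716] x [-0.175  0.985  0.   ] y [0.985 0.175 0.002] z [ 0.002  0.001 -1.   ] F [-0.28 -0.08 -0.76] w 0.009
yaw 10.05 roll 0.05 units 0.01 shift mm [-6.  -2.9 82.1] units [-0.15 -0.07  2.05]
```

>>> {"name": "play_rows", "arguments": {"rows": [{"dx": -0.08, "dy": -0.07, "dz": 0.3, "roll": 0, "fingers": 1}, {"dx": 0, "dy": 0, "dz": 0.6, "roll": 0, "fingers": 1}, {"dx": 0, "dy": 0, "dz": 0.5, "roll": 0, "fingers": 1}, {"dx": 0, "dy": 0, "dz": 0.3, "roll": 0, "fingers": 1}, {"dx": 0, "dy": 0, "dz": 0.1, "roll": 0, "fingers": 1}, {"dx": -0.02, "dy": 0, "dz": 0.1, "roll": 0, "fingers": 1}, {"dx": -0.02, "dy": 0, "dz": 0.08, "roll": 0, "fingers": 1}, {"dx": 0, "dy": 0, "dz": 0.06, "roll": 0, "fingers": 1}, {"dx": 0, "dy": 0, "dz": 0.04, "roll": 0, "fingers": 1}, {"dx": 0, "dy": 0, "dz": 0, "roll": 0, "fingers": 1}]}}

```text
time: 70.97
tool_pos: [0.4188, 0.103, 0.0881]
tcp_rot: [2.018, 2.407, 0.001]
wrist_force: [0.9, -0.2, 0.8]
width: -0.0
```

```bash
python3 - <<'E'
from h import *
s=st(); print(k(np.array(s['tool_pos'])))
E
```

```text
t 70.97 p [0.4188 0.103  0.0881] x [-0.174  0.985 -0.   ] y [0.985 0.174 0.001] z [ 0.001  0.    -1.   ] F [ 0.93 -0.24  0.77] w -0.0
[[-0.00685731 -0.0551869   0.08808858]]
```

Press slightly more, then retreat and check everything.

>>> {"name": "play_rows", "arguments": {"rows": [{"dx": 0, "dy": 0, "dz": 0.04, "roll": 0, "fingers": 1}, {"dx": 0, "dy": 0, "dz": 0.04, "roll": 0, "fingers": 1}, {"dx": 0, "dy": 0, "dz": 0, "roll": 0, "fingers": 1}]}}

```text
time: 71.22
tool_pos: [0.4193, 0.103, 0.0872]
tcp_rot: [2.018, 2.407, 0.001]
wrist_force: [-6.5, -1.8, 17.3]
width: -0.0
```

>>> {"name": "play_rows", "arguments": {"rows": [{"dx": 0, "dy": 0, "dz": -0.3, "roll": 0, "fingers": 1}, {"dx": 0, "dy": 0, "dz": -0.6, "roll": 0, "fingers": 1}, {"dx": 0, "dy": 0, "dz": -0.8, "roll": 0, "fingers": 1}, {"dx": 0, "dy": 0, "dz": -0.7, "roll": 0, "fingers": 1}, {"dx": -0.5, "dy": 0, "dz": -0.3, "roll": 0, "fingers": 1}, {"dx": -0.5, "dy": 0, "dz": 0, "roll": 0, "fingers": 1}, {"dx": 0, "dy": 0, "dz": 0, "roll": 0, "fingers": 1}, {"dx": 0, "dy": 0, "dz": 0, "roll": 0, "fingers": 1}]}}

```text
time: 71.88
tool_pos: [0.4256, 0.0633, 0.1931]
tcp_rot: [2.021, 2.405, 0.002]
wrist_force: [-0.1, 0.7, 0.2]
width: 0.002
```

```bash
python3 - <<'E'
from h import *
st(); pulls(); lidz(); blocks()
a=cam('wrist')['pixels']; s=cam('scene')['pixels']
cv2.imwrite('pics/fin.png',cv2.resize(np.vstack([a,s])[...,::-1],(480,600)))
E
```

```text
t 71.88 p [0.4256 0.0633 0.1931] x [-0.172  0.985  0.   ] y [0.985 0.172 0.001] z [ 0.001  0.001 -1.   ] F [-0.07  0.73  0.22] w 0.002
hasp 392 [-0.006 -0.055  0.087] top 0.0892
lid 606 [-0.0211  0.0041  0.0878] top 0.0903
scene -0.04 16 0.0621
scene -0.02 27 0.0614
scene 0.02 29 0.0613
scene 0.04 29 0.0619
top -0.04 5 0.0615
top -0.02 12 0.0601
top 0.02 9 0.0591
top 0.04 13 0.0604
top c [548.7 484.2] size [ 12.1 143.5] long-axis deg 166.2 z 0.047
top c [494.2 284.5] size [38.3 87.4] long-axis deg 170.1 z 0.044
top c [461.5 390.3] size [39.3 86.3] long-axis deg 177.9 z 0.044
scene c [548.2 484.9] size [ 14.9 144.8] long-axis deg 170.7 z 0.047
scene c [462.5 388.5] size [42.8 87.1] long-axis deg 178.4 z 0.044
scene c [495.6 281.5] size [38.9 88.3] long-axis deg 172.8 z 0.044
```

View pics/fin.png

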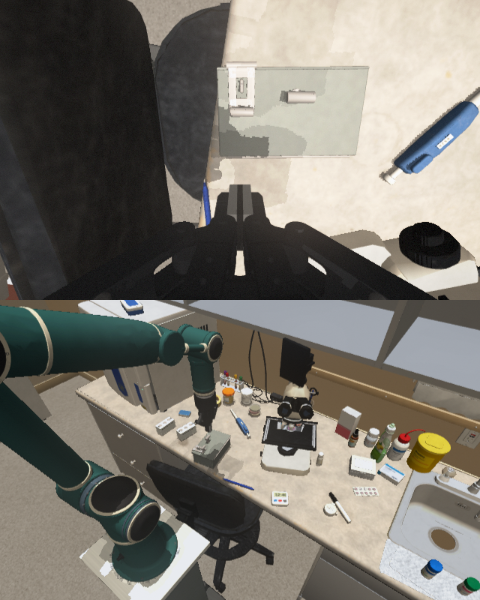

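Hasp pull is back at its starting pose (x −6 mm, top 89 mm), the lid is flat, both blocks stand and nothing else has moved. Handing in.

```bash
python3 -c "
from h import *
print(bot.finish_job())"
```

```text
the job is handed in; nothing more can be done
None
```

The job is done and handed in at about 72 s of simulated time; the hand-in gave no verdict.

**What I did:** I swung the hasp off and opened the lid to about 1.9 rad. I shook each block mouth down over the case and stood it back near its old spot, then shut the lid. The return swing left the hasp about 0.2 rad short of home, so I pressed it down with closed fingers.

**Last checks:**
- **Cylinders:** three were visible in the case after both blocks had been shaken. The first block went from about 3.7 N to 3.0 N and the second from about 3.5 N to 3.0 N. Neither got lighter over the following 12 strokes or so. The last readings, 3.04 N and 3.09 N, fit an empty block.
- **Case:** the lid's top is level at about 61 mm, as at the start. The hasp pull is back where it began, with its top at 89 mm.
- **Blocks:** both stand flat, tops at 44 mm. They are about 0.18 m and 0.28 m from the case.
- **Other things:** the last picture shows no sign that they moved. I did not measure them.

**Remaining doubt:** single force readings scatter by about 0.5 N, one cylinder's weight. That the blocks are empty rests on averaged readings and the three cylinders seen, not on a look into the wells.

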